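# Seat a tapered specimen post in its pedestal

## Task

Take the specimen post out of its sloping rest and stand it upright, taper down, in the tapered socket of the pedestal. Feel for the hidden slot at the bottom by turning the post until its tang drops in, then press it fully home, so that only a thin gap is left under the collar, and let go. Do not knock over or push away the glue stick and the vial.

Things in the scene. Friction and masses are not known exactly. Their poses are not given: they have to be found in the camera images.
- post: bare metal specimen post, 118 mm long, 0.13 to 0.21 kg, loose. Origin at the centre of its tang's end (low end in the rest), z along its axis to the handle. Flat tang 13 mm (x) by 4.5 mm (y), z 0-12, end bevelled; taper z 12-54, radius 7 to 14 mm; collar radius 18 mm, z 56-61; round handle radius 13 mm, z 61-118. In the rest it slopes 40 deg above level, handle up
- post_grip (a point): point on the post's axis in the middle of the free part of its handle, 98 mm from the tang's end: grip here across the 26 mm diameter. About 89 mm above the table in the rest
- post_rest: white plastic rest, fixed: base plate 125 mm (x -97 to +28) by 64 mm (y) by 8 mm, two V saddles, a toe stop. Origin on the table, z up. The post in it points along +x and up; its tang's end at (-65, 0, 26) mm, its grip at (10, 0, 89) mm. The post's x axis points along the rest's +x and down: tipping it up 50 deg about the rest's y axis stands it. Saddles hold the handle at post z 61-69, 36 mm wide
- pedestal: grey pedestal, fixed: oblong foot 130 mm (x) by 84 mm (y) by 14.5 mm with a round boss 60 mm across, 60 mm high. Origin on the table under the bore's axis, z up, x along the foot's long side. The upright tapered bore is open at the top, radius 14 mm, narrowing 1 in 6 to match the post
- socket_mouth (a point): centre of the bore's mouth on top of the boss, 60 mm above the table. Once the tang is in the slot the post sinks until its taper seats, with 2 mm left between the boss and the collar. The taper may stick part way until pushed down with 8 to 15 N
- slot_plate (a point): centre of the top of a plate at the bore's bottom, 14 mm above the table, with a straight slot 7.9 mm wide for the tang. The slot's line lies anywhere within 45 deg either way of the pedestal's x axis, not given, and stays put. The tang (alike after half a turn) enters within 15 deg of it if upright and centred; till then the post stands loose on the plate, 8 mm too high, leaning up to 3 deg
- seat (a point): on the bore's axis, 6 mm above the table: where the tang's end (the post's origin) is when the post is fully home
- glue_stick: bystander: upright glue stick, 26 mm across, 84 mm high, loose; origin at the centre of its foot, z up
- vial: bystander: upright capped glass vial, 21 mm across, 58 mm high, loose; origin at the centre of its foot, z up
- lamp_neck (a point): fixed obstacle: highest point of the black gooseneck lamp's thin neck, 201 mm above the table; it arches from the lamp's head near the table front to its foot at the back. The rest and the pedestal stand left of it (+y). A tall glass-sided balance stands on the far right (-y): raise the gripper before swinging left from there
Things that resemble listed ones, but are neither listed nor needed, are in the scene too. Leave any pink or yellow look-alike of the post alone.

How it is judged:
On the way:
1. the post is lifted clear of its rest, its tang's end more than 65 mm above the table (height (world z) of post above 0.065 m), for 0.1 s.
At the end, for the whole second after the job is handed in: the post stands upright (within 2 degrees) in the pedestal's socket, fully home: the end of its tang within 2.5 mm of the seated height of 6 mm above the table (it stands at 14 mm while the tang is not in the slot) and within 3 mm of the bore's axis, at rest and released (horizontal distance between post and socket_mouth below 0.003 m and z of post in the frame of pedestal between 0.003 and 0.0085 m and angle between post's own z axis and vertical below 0.035 rad and linear speed of post below 0.01 m/s); the robot touches nothing.
It fails at once if the glue stick is tipped or pushed more than 40 mm away (angle between glue_stick's own z axis and vertical above 0.4 rad or distance of glue_stick from where it was at the start of the episode above 0.04 m).
It fails at once if the vial is tipped or pushed more than 40 mm away (angle between vial's own z axis and vertical above 0.4 rad or distance of vial from where it was at the start of the episode above 0.04 m).
It also fails if it takes over 72 s, if anything falls off the work surface, if the arm or the gripper's body presses on something with over 40 N, if the wrist force passes 120 N, or if a joint passes its speed limit or range.

## Robot

A 6-joint arm with a two-finger parallel gripper is mounted at the origin on a cart in front of the work surface, level with it; the furniture and walls round the work are solid. World frame = base frame: x ahead of the robot, y to its left, z up, the work surface at z = 0. Lengths are in m, angles in rad, forces in N, time in s.
With the tool pointing down it reaches from about 0.4 to 0.825 m from the base axis. Payload 7 kg.
Tool frame: the origin (TCP) lies at the centre of the arm's flange, where the gripper is bolted on; the fingertips stand 178 mm ahead of it and the grasp point (between the pads) lies 159 mm ahead of it; y points along the fingers, z is the direction in which the jaws open and shut, and the axes are right-handed (so a half turn about y gives the same grasp; the last joint's range is limited). The gripper opens to 88 mm and grips with 3 to 60 N. Pads are 19 mm wide; open, the fingers measure 130 mm over their backs; the gripper's body (78 mm by 193 mm) begins 47 mm behind the grasp point.
Start: joints at [-0.899, 0.359, 0.012, 0, -1.224, -0.288], TCP at [0.253, -0.626, 0.405] pointing down, gripper open.
Joint ranges: [-3.07, 3.07], [-1.43, 2.12], [-1.02, 1.25], [-3.03, 1.67], [-3.05, -0], [-3.03, 3.03]. Speed limits (rad/s): [2.39, 2.39, 3.01, 3.14, 3.14, 3.14].

## Interface

Orientations are given as a 3x3 rotation matrix whose columns are the frame's x, y, z axes.
In Python, from rig import ctrl gives the robot as it stands.
- The arm moves only by the shell command python3 -m pendant 'ROWS' [FORCE]. ROWS is JSON, a list of rows, each an object with "offset": the shift along the tool's x, y, z in mm, a list of three; "delta_rot": the turn, a rotation vector about the tool's x, y, z in degrees, a list of three; "claw": the opening, from 0 (shut) to 1 (fully open). In form: [{"offset": [dx, dy, dz], "delta_rot": [wx, wy, wz], "claw": claw}, ...]. A call has 1 to 5 rows; each row is the pose to reach, as a shift and turn from the pose measured when the call began, along the tool's axes at that moment; what a row does not reach only later rows make up. A row lasts 1/12 s, in which the tool goes at most 41.7 mm and 7.16 degrees, less where a joint would pass 70% of its speed; a pose out of reach is approached as far as the arm can. A call with a gripper value outside its range is refused whole. The fingers move at their own pace and stop on an object; FORCE is the grip in N (left out, the last holds). Time passes only in rows, so rows that repeat a pose let the fingers close. It gives the time, the measured TCP pose, the force and the opening at its end, in the units of the state.
- ctrl.get_state(): the state, without advancing time (a new reading comes with each control period).
- ctrl.read_camera(name): name is "side" or "top" or "wrist"; returns a dict with "img" (384x512x3 uint8, red, green, blue), "intrinsics" (3x3 intrinsics, pixels), "k1" (the pictures are not rectified: a ray, as slopes to the right and down, at radius r is drawn at 1 + k1 r^2 times it, then the intrinsics apply), "R" (3x3) and "t" (3): a world point X has camera coordinates R X + t. Camera axes: x right, y down, z forward; pixel columns grow to the right and rows downward; lengths in m; the calibration is good to about 2 mm. A picture is of the moment at which its call begins. There is no depth.
- ctrl.finish_job(): hands the job in, once; it reports no verdict.
The state is a dict: "clock": time; "joint_pos": joint angles; "joint_vel": joint speeds; "joint_efforts": joint torques, N m; "ee_pos": TCP position; "ee_rot": TCP orientation; "wrist_force": force on the tool from outside, world axes, zero at the start; "moment": the same for the moment, N m; "grip_width": opening from 0.0 (shut) to 1.0 (fully open).
Only numpy, scipy, OpenCV 4.12 (cv2) and the standard library are available. Lean on these libraries where they do the work, as an engineer would, in place of code of your own. Each camera call takes 0.05 s, during which the arm holds its last target.

## Working session

There is one attempt and no reset: what is moved stays moved. The work goes in short steps, Python scripts to look and compute and a shell command to move; the robot and the scene stay as the last step left them, time stands still between calls to the robot, and variables do not carry over. Pictures are saved under pics/ and viewed, and the job is handed in when it is done.

```bash
ls; mkdir -p pics; python3 - <<'E'
from rig import ctrl
import cv2,numpy as np
s=ctrl.get_state()
for k,v in s.items(): print(k,np.round(v,4).tolist())
for n in ["side","top","wrist"]:
    c=ctrl.read_camera(n); cv2.imwrite(f"pics/{n}0.png",c["img"][:,:,::-1])
    print(n,np.round(c["intrinsics"],1).tolist(),c["k1"],np.round(c["R"],4).tolist(),np.round(c["t"],4).tolist())
E
```

```text
pics
clock 0.0
joint_pos [-0.8989, 0.3594, 0.0111, -0.0003, -1.2241, -0.2881]
joint_vel [-0.0004, -0.0029, -0.0007, 0.0005, 0.0005, -0.0008]
joint_efforts [0.0003, -58.2717, 29.3062, 6.9972, 0.0071, -0.0001]
ee_pos [0.2527, -0.6257, 0.4037]
ee_rot [[0.9273, -0.0008, -0.3743], [0.3743, 0.0015, 0.9273], [-0.0001, -1.0, 0.0016]]
wrist_force [-0.3886, 0.63, 0.1131]
moment [0.0455, -0.0001, -0.0257]
grip_width 0.9986
side [[445.4, 0.0, 256.0], [0.0, 445.4, 188.7], [0.0, 0.0, 1.0]] -0.0527295612594937 [[-0.8197, -0.5725, 0.0175], [-0.3682, 0.5034, -0.7817], [0.4387, -0.6472, -0.6235]] [0.5399, 0.212, 0.9285]
top [[380.9, 0.0, 260.1], [0.0, 380.9, 192.3], [0.0, 0.0, 1.0]] 0.037913535593303 [[0.015, -0.9999, 0.0079], [-0.9809, -0.0163, -0.194], [0.1941, -0.0049, -0.981]] [0.1851, 0.5401, 0.9099]
wrist [[301.4, 0.0, 252.2], [0.0, 301.4, 189.0], [0.0, 0.0, 1.0]] -0.05079450691958484 [[-0.375, 0.927, 0.0012], [0.899, 0.3633, 0.2445], [0.2262, 0.0928, -0.9696]] [0.6744, -0.0302, 0.3879]
```

View pics/side0.png

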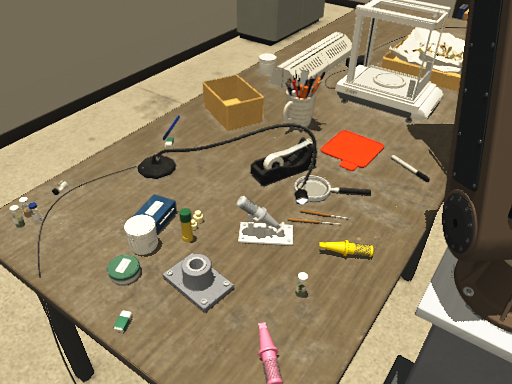

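View pics/top0.png

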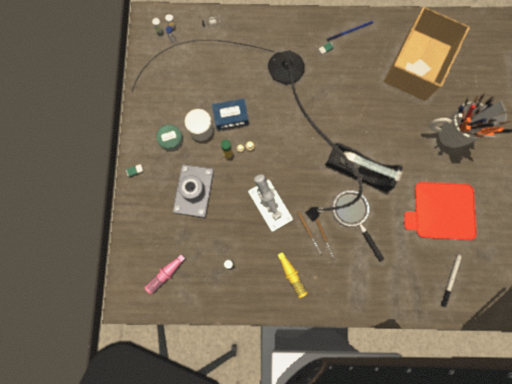

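View pics/wrist0.png

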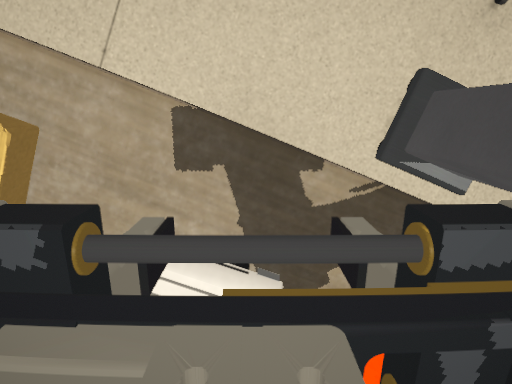

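The top view shows the rest with the post near (268,203), the pedestal at (193,190), the vial at (229,265), and the glue stick at (227,150). In the side view they are near (265,228), (197,275), (302,285) and (187,225). I'll zoom in on both.

```bash
cat > h.py <<'E'
from rig import ctrl
import numpy as np, cv2
def project(c,X):
    p=c["R"]@np.asarray(X,float)+c["t"]; s=p[:2]/p[2]; s=s*(1+c["k1"]*(s@s)); K=c["intrinsics"]
    return np.array([K[0,0]*s[0]+K[0,2],K[1,1]*s[1]+K[1,2]])
def ray(c,uv):
    K=c["intrinsics"]; d=np.array([(uv[0]-K[0,2])/K[0,0],(uv[1]-K[1,2])/K[1,1]]); s=d.copy()
    for _ in range(20): s=d/(1+c["k1"]*(s@s))
    R=np.array(c["R"]); o=-R.T@c["t"]; v=R.T@np.array([s[0],s[1],1]); return o,v/np.linalg.norm(v)
def onz(c,uv,z):
    o,v=ray(c,uv); return o+v*(z-o[2])/v[2]
def tri(c1,u1,c2,u2):
    o1,v1=ray(c1,u1);o2,v2=ray(c2,u2)
    A=np.stack([v1,-v2],1); t=np.linalg.lstsq(A,o2-o1,rcond=None)[0]
    a=o1+t[0]*v1;b=o2+t[1]*v2
    return (a+b)/2,np.linalg.norm(a-b)
def crop(c,x0,y0,x1,y1,f,name):
    i=c["img"][y0:y1,x0:x1,::-1]; cv2.imwrite("pics/"+name,cv2.resize(i,None,fx=f,fy=f,interpolation=cv2.INTER_CUBIC))
E
python3 - <<'E'
from h import *
t=ctrl.read_camera("top"); s=ctrl.read_camera("side")
np.save("t0.npy",t,allow_pickle=True); np.save("s0.npy",s,allow_pickle=True)
crop(t,160,130,310,280,5,"tz.png") if False else crop(t,165,135,305,235,5,"tz.png")
crop(s,150,185,320,310,4.5,"sz.png")
E
```

```text
(no output)
```

View pics/tz.png

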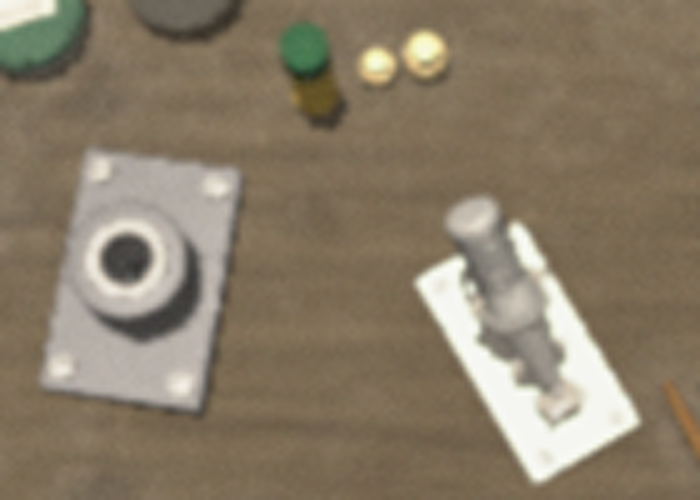

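View pics/sz.png

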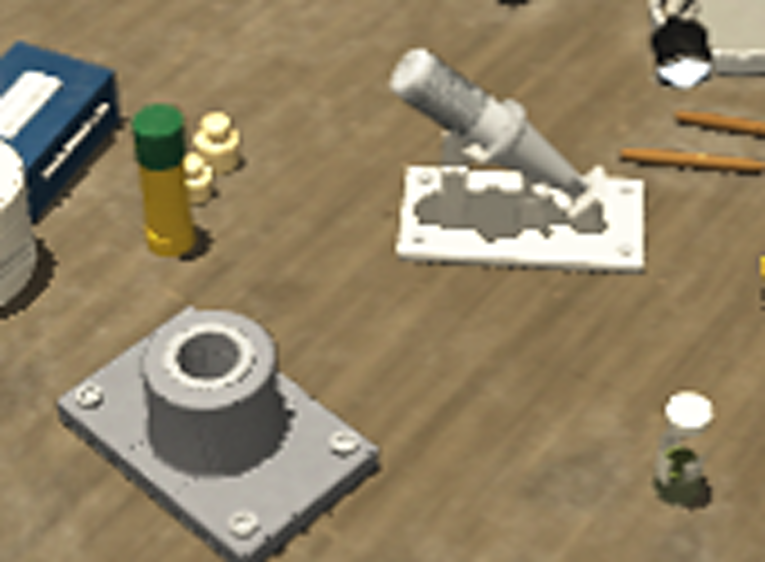

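```bash
python3 - <<'E'
from h import *
t=np.load("t0.npy",allow_pickle=True).item(); s=np.load("s0.npy",allow_pickle=True).item()
T=lambda U:((U[0]+.5)/5-.5+165,(U[1]+.5)/5-.5+135)
S=lambda U:((U[0]+.5)/4.5-.5+150,(U[1]+.5)/4.5-.5+185)
m=lambda x:np.round(np.array(x)*1000,1).tolist()
print("rest corners top"); C=[onz(t,T(u),.008) for u in [(415,282),(522,222),(640,422),(537,483)]]
for c in C: print(m(c))
# rest mask contour refined
g=cv2.cvtColor(t["img"],cv2.COLOR_RGB2HSV); mk=((g[...,2]>215)&(g[...,1]<40)).astype(np.uint8); mk[:, :240]=0; mk[:170]=0; mk[240:]=0; mk[:,300:]=0
pts=np.argwhere(mk)[:,::-1].astype(np.float32); W=np.array([onz(t,p,.008)[:2]*1000 for p in pts],np.float32)
r=cv2.minAreaRect(W); print("rest rect",r, cv2.boxPoints(r).tolist())
print("side corners",[m(onz(s,S(u),.008)) for u in [(405,168),(645,180),(640,262),(398,252)]])
print("mouth top",m(onz(t,T((126,258)),.06)),"side",m(onz(s,S((208,355)),.06)),"tri",tri(t,T((126,258)),s,S((208,355))))
print("boss outline top",m(onz(t,T((129,259)),.06)))
print("ped foot",[m(onz(t,T(u),.0145)) for u in [(88,150),(242,168),(203,408),(42,386)]])
print("ped foot side",[m(onz(s,S(u),.0145)) for u in [(192,308),(378,452),(245,555),(60,404)]])
print("screws top",[m(onz(t,T(u),.016)) for u in [(99,168),(218,185),(181,383),(62,367)]])
print("screws side",[m(onz(s,S(u),.016)) for u in [(89,394),(344,442),(243,523)]])
print("handle end tri",tri(t,T((474,216)),s,S((412,72))))
print("glue top", m(onz(t,T((305,50)),.084)), m(onz(s,S((158,120)),.084)))
print("vial", m(onz(t,(228.5,264.5),.058)), m(onz(s,S((689,410)),.058)))
E
```

```text
rest corners top
[548.8, 226.6, 8.0]
[582.3, 170.3, 8.0]
[476.3, 107.6, 8.0]
[443.6, 161.1, 8.0]
rest rect ((518.2254028320312, 170.2680206298828), (135.70321655273438, 63.0463981628418), 31.48511505126953) [[443.89935302734375, 161.712890625], [476.8270568847656, 107.9484634399414], [592.5514526367188, 178.82315063476562], [559.623779296875, 232.58758544921875]]
side corners [[583.6, 176.2, 8.0], [475.2, 109.0, 8.0], [445.8, 162.4, 8.0], [549.2, 228.5, 8.0]]
mouth top [548.2, 370.1, 60.0] side [548.1, 371.0, 60.0] tri (array([0.54854573, 0.37034964, 0.05901947]), np.float64(0.00030473926819358084))
boss outline top [547.7, 368.6, 60.0]
ped foot [[616.1, 401.5, 14.5], [607.7, 319.5, 14.5], [479.1, 334.7, 14.5], [489.3, 418.3, 14.5]]
ped foot side [[603.7, 323.4, 14.5], [476.6, 341.1, 14.5], [489.0, 419.8, 14.5], [613.0, 405.2, 14.5]]
screws top [[605.9, 394.8, 16.0], [597.8, 331.7, 16.0], [491.8, 346.4, 16.0], [499.2, 408.3, 16.0]]
screws side [[605.3, 393.7, 16.0], [491.8, 346.5, 16.0], [499.9, 408.1, 16.0]]
handle end tri (array([0.56380516, 0.19617185, 0.09815307]), np.float64(0.0001310722993739849))
glue top [650.8, 281.9, 84.0] [652.5, 285.2, 84.0]
vial [357.0, 267.3, 58.0] [358.4, 271.2, 58.0]
```

The views agree to about 2 mm. That gives the bore axis at (548, 370) with pedestal yaw −7.3°, rest yaw 31.7°, and the grip at (551, 190, 89). I'll raise the gripper first.

```bash
python3 -m pendant '[{"offset":[0,-40,0],"delta_rot":[0,0,0],"claw":1},{"offset":[0,-80,0],"delta_rot":[0,0,0],"claw":1},{"offset":[0,-120,0],"delta_rot":[0,0,0],"claw":1},{"offset":[0,-150,0],"delta_rot":[0,0,0],"claw":1},{"offset":[0,-150,0],"delta_rot":[0,0,0],"claw":1}]' 40
```

```text
clock: 0.67
ee_pos: [0.2522, -0.6261, 0.5625]
ee_rot: [[0.927, 0.004, -0.374], [0.374, -0.01, 0.927], [0.0, -1.0, -0.01]]
wrist_force: [-0.6, -0.6, 0.9]
grip_width: 1.0
```

```bash
python3 -m pendant '[{"offset":[27,0,30],"delta_rot":[0,0,0],"claw":1},{"offset":[54,0,60],"delta_rot":[0,0,0],"claw":1},{"offset":[81,0,90],"delta_rot":[0,0,0],"claw":1},{"offset":[108,0,120],"delta_rot":[0,0,0],"claw":1},{"offset":[135,0,150],"delta_rot":[0,0,0],"claw":1}]'
python3 -m pendant '[{"offset":[27,0,30],"delta_rot":[0,0,0],"claw":1},{"offset":[54,0,60],"delta_rot":[0,0,0],"claw":1},{"offset":[81,0,90],"delta_rot":[0,0,0],"claw":1},{"offset":[108,0,120],"delta_rot":[0,0,0],"claw":1},{"offset":[135,0,150],"delta_rot":[0,0,0],"claw":1}]'
python3 -m pendant '[{"offset":[27,0,30],"delta_rot":[0,0,0],"claw":1},{"offset":[54,0,60],"delta_rot":[0,0,0],"claw":1},{"offset":[81,0,90],"delta_rot":[0,0,0],"claw":1},{"offset":[108,0,120],"delta_rot":[0,0,0],"claw":1},{"offset":[135,0,150],"delta_rot":[0,0,0],"claw":1}]'
```

```text
clock: 1.08
ee_pos: [0.3212, -0.4348, 0.5607]
ee_rot: [[0.927, 0.004, -0.374], [0.374, -0.009, 0.927], [0.0, -1.0, -0.01]]
wrist_force: [0.8, 0.2, -0.3]
grip_width: 1.001
clock: 1.5
ee_pos: [0.3901, -0.2433, 0.5594]
ee_rot: [[0.928, 0.005, -0.374], [0.374, -0.009, 0.927], [0.001, -1.0, -0.011]]
wrist_force: [0.8, -1.2, -0.2]
grip_width: 1.0
clock: 1.92
ee_pos: [0.4591, -0.0517, 0.5583]
ee_rot: [[0.927, 0.006, -0.374], [0.374, -0.009, 0.927], [0.002, -1.0, -0.011]]
wrist_force: [0.9, -0.6, 0.4]
grip_width: 1.002
```

```bash
python3 -m pendant '[{"offset":[27,0,29],"delta_rot":[0,-2,0],"claw":1},{"offset":[54,0,58],"delta_rot":[0,-4,0],"claw":1},{"offset":[81,10,87],"delta_rot":[0,-6,0],"claw":1},{"offset":[108,20,116],"delta_rot":[0,-8,0],"claw":1},{"offset":[131,30,141],"delta_rot":[0,-9.7,0],"claw":1}]'
cat >> h.py <<'E'
def to_tool(target_xyz, R=None):
    "tool offset (mm) and rotvec (deg) from current to target TCP"
    from scipy.spatial.transform import Rotation as Ro
    s=ctrl.get_state(); R0=np.array(s["ee_rot"]); d=R0.T@(np.array(target_xyz)-s["ee_pos"])*1000
    rv=np.zeros(3) if R is None else np.degrees(Ro.from_matrix(R0.T@R).as_rotvec())
    print("offset",np.round(d,1).tolist(),"rot",np.round(rv,2).tolist(),"j",np.round(s["joint_pos"],2).tolist(),"F",np.round(s["wrist_force"],1).tolist())
    return d,rv
def Rdown(yaw):
    "tool down with tool x at yaw deg"
    a=np.radians(yaw); x=np.array([np.cos(a),np.sin(a),0]); y=np.array([0,0,-1.]); return np.stack([x,y,np.cross(x,y)],1)
E
python3 -c "
from h import *
to_tool([.551,.190,.37],Rdown(31.7))"
```

```text
clock: 2.33
ee_pos: [0.5283, 0.1302, 0.5266]
ee_rot: [[0.85, 0.007, -0.527], [0.527, -0.008, 0.85], [0.001, -1.0, -0.011]]
wrist_force: [-0.2, -0.6, 1.1]
grip_width: 0.998
offset [50.7, 156.3, 40.5] rot [0.61, 0.12, 0.06] j [0.61, 0.08, -0.08, 0.01, -1.41, -1.62] F [-0.2, -0.6, 1.1]
```

```bash
python3 -m pendant '[{"offset":[13,30,10],"delta_rot":[0.1,0,0],"claw":1},{"offset":[26,60,20],"delta_rot":[0.3,0,0],"claw":1},{"offset":[39,95,30],"delta_rot":[0.5,0,0],"claw":1},{"offset":[51,130,40.5],"delta_rot":[0.6,0,0],"claw":1},{"offset":[51,156,40.5],"delta_rot":[0.6,0,0],"claw":1}]'
python3 - <<'E'
from h import *
to_tool([.551,.190,.37],Rdown(31.7))
w=ctrl.read_camera("wrist"); cv2.imwrite("pics/w1.png",w["img"][:,:,::-1])
np.save("w1.npy",w,allow_pickle=True)
print(project(w,[.551,.19,.089]),project(w,[.564,.1975,.1018]))
E
```

```text
clock: 2.75
ee_pos: [0.5513, 0.192, 0.3668]
ee_rot: [[0.849, -0.001, -0.528], [0.528, -0.0, 0.849], [-0.001, -1.0, 0.0]]
wrist_force: [0.8, -0.0, -0.7]
grip_width: 1.0
offset [-1.3, -3.2, -1.6] rot [-0.02, 0.18, -0.06] j [0.67, 0.24, -0.25, -0.0, -1.09, -1.68] F [0.8, -0.0, -0.7]
[250.49907204 188.32051639] [249.84332802 209.1087525 ]
```

View pics/w1.png

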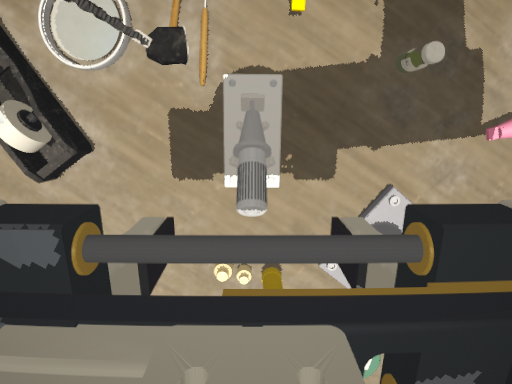

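The wrist view shows the post running straight down the image at column 251–252, with the handle end near row 212. My estimate predicted column 250, so the gripper is aligned. Descending.

```bash
python3 -m pendant '[{"offset":[-1,25,-1.5],"delta_rot":[0,0,0],"claw":1},{"offset":[-1,55,-1.5],"delta_rot":[0,0,0],"claw":1},{"offset":[-1,85,-1.5],"delta_rot":[0,0,0],"claw":1},{"offset":[-1,110,-1.5],"delta_rot":[0,0,0],"claw":1},{"offset":[-1,119,-1.5],"delta_rot":[0,0,0],"claw":1}]'
python3 -m pendant '[{"offset":[0,0,0],"delta_rot":[0,0,0],"claw":0.7}]'
python3 - <<'E'
from h import *
to_tool([.551,.190,.248],Rdown(31.7))
s=ctrl.read_camera("side"); crop(s,150,130,350,280,4,"s2.png")
E
```

```text
clock: 3.22
ee_pos: [0.5477, 0.1875, 0.2403]
ee_rot: [[0.85, -0.012, -0.527], [0.526, -0.006, 0.85], [-0.013, -1.0, 0.001]]
wrist_force: [-0.4, -0.6, -0.6]
grip_width: 0.997
clock: 3.3
ee_pos: [0.5476, 0.1872, 0.2392]
ee_rot: [[0.85, -0.014, -0.526], [0.526, -0.008, 0.85], [-0.016, -1.0, 0.001]]
wrist_force: [0.5, 0.1, -0.1]
grip_width: 0.969
offset [4.3, -8.8, 0.6] rot [-0.05, 0.07, -0.91] j [0.67, 0.37, -0.4, -0.0, -0.82, -1.68] F [0.5, 0.1, -0.1]
```

View pics/s2.png

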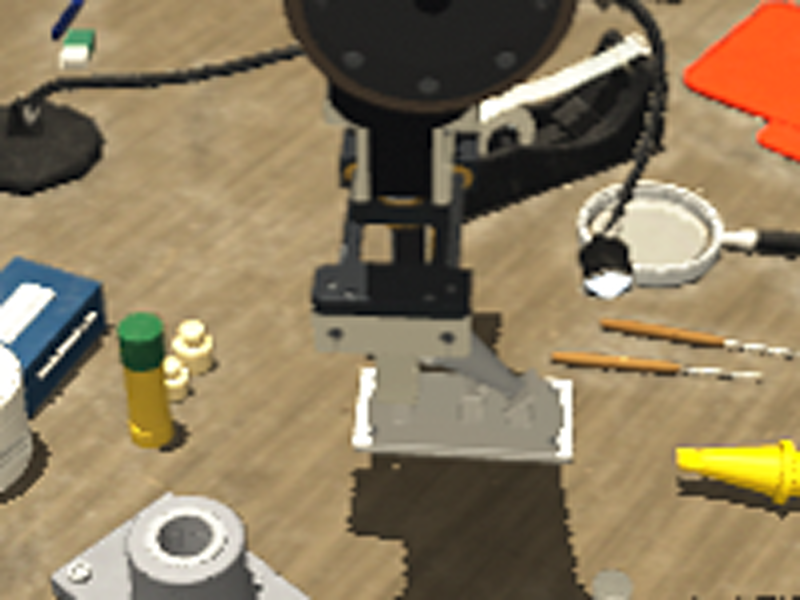

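The jaws straddle the handle but sit 9 mm low after overshooting. I'll correct that and then close.

```bash
python3 -m pendant '[{"offset":[3,-7,0.6],"delta_rot":[0,0,-0.9],"claw":0.6},{"offset":[3,-7,0.6],"delta_rot":[0,0,-0.9],"claw":0.5},{"offset":[3,-7,0.6],"delta_rot":[0,0,-0.9],"claw":0.5}]' 50
python3 -c "
from h import *
to_tool([.551,.190,.248],Rdown(31.7))"
```

```text
clock: 3.6
ee_pos: [0.5509, 0.1899, 0.2495]
ee_rot: [[0.85, 0.004, -0.527], [0.527, 0.003, 0.85], [0.005, -1.0, 0.001]]
wrist_force: [0.2, -0.6, -0.1]
grip_width: 0.713
offset [0.1, 1.5, -0.0] rot [-0.06, 0.08, 0.29] j [0.67, 0.35, -0.39, -0.0, -0.82, -1.68] F [0.2, -0.6, -0.1]
```

```bash
python3 -m pendant '[{"offset":[0,1,0],"delta_rot":[0,0,0],"claw":0.3},{"offset":[0,1,0],"delta_rot":[0,0,0],"claw":0.1},{"offset":[0,1,0],"delta_rot":[0,0,0],"claw":0.1},{"offset":[0,1,0],"delta_rot":[0,0,0],"claw":0.1},{"offset":[0,1,0],"delta_rot":[0,0,0],"claw":0.1}]' 55
python3 -m pendant '[{"offset":[0,1,0],"delta_rot":[0,0,0],"claw":0.1},{"offset":[0,1,0],"delta_rot":[0,0,0],"claw":0.1},{"offset":[0,1,0],"delta_rot":[0,0,0],"claw":0.1}]'
python3 -c "
from h import *
to_tool([.551,.190,.248],Rdown(31.7))"
```

```text
clock: 4.02
ee_pos: [0.5508, 0.1899, 0.2485]
ee_rot: [[0.85, 0.004, -0.527], [0.527, 0.003, 0.85], [0.005, -1.0, 0.001]]
wrist_force: [-0.1, -0.6, -0.2]
grip_width: 0.34
clock: 4.27
ee_pos: [0.5508, 0.1904, 0.2481]
ee_rot: [[0.85, 0.004, -0.527], [0.527, 0.004, 0.85], [0.006, -1.0, 0.001]]
wrist_force: [-2.2, 3.1, 5.7]
grip_width: 0.286
offset [-0.0, 0.1, -0.4] rot [-0.08, 0.09, 0.32] j [0.67, 0.35, -0.39, -0.0, -0.82, -1.68] F [-2.2, 3.1, 5.7]
```

Gripped at 25 mm opening. Lifting it up and slightly away from the toe stop.

```bash
python3 -m pendant '[{"offset":[3,-8,0],"delta_rot":[0,0,0],"claw":0.1},{"offset":[8,-20,0],"delta_rot":[0,0,0],"claw":0.1},{"offset":[10,-40,0],"delta_rot":[0,0,0],"claw":0.1},{"offset":[10,-70,0],"delta_rot":[0,0,0],"claw":0.1},{"offset":[10,-100,0],"delta_rot":[0,0,0],"claw":0.1}]'
python3 -m pendant '[{"offset":[0,-10,0],"delta_rot":[0,0,0],"claw":0.1}]'
python3 - <<'E'
from h import *
s=ctrl.read_camera("side"); cv2.imwrite("pics/s3.png",cv2.resize(s["img"][100:300,130:380,::-1],None,fx=3,fy=3))
E
```

```text
clock: 4.68
ee_pos: [0.5587, 0.195, 0.348]
ee_rot: [[0.85, 0.001, -0.527], [0.527, 0.002, 0.85], [0.002, -1.0, 0.001]]
wrist_force: [0.6, 0.0, -1.8]
grip_width: 0.286
clock: 4.77
ee_pos: [0.5597, 0.1953, 0.3625]
ee_rot: [[0.85, 0.006, -0.527], [0.527, 0.004, 0.85], [0.007, -1.0, 0.0]]
wrist_force: [0.1, 1.0, -1.1]
grip_width: 0.286
```

View pics/s3.png

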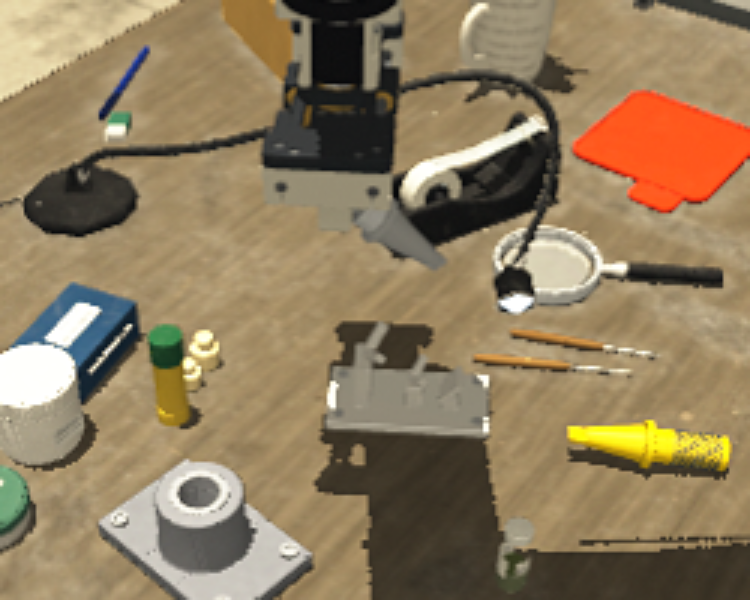

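The post is held and clear of the rest, still at its 40° slope. I'll work out the tip-up and carry.

```bash
cat >> h.py <<'E'
def Rtilt(yaw,tilt):
    "tool down tilted so y leans toward x dir by tilt deg (rot -tilt about tool z)"
    from scipy.spatial.transform import Rotation as Ro
    return Rdown(yaw)@Ro.from_rotvec([0,0,-np.radians(tilt)]).as_matrix()
def plan(G,yaw,tilt,n,k=5):
    "print k of n interpolated rows from current grasp point to target grasp point/orientation"
    from scipy.spatial.transform import Rotation as Ro
    s=ctrl.get_state(); R0=np.array(s["ee_rot"]); p0=np.array(s["ee_pos"]); G0=p0+.159*R0[:,1]
    rv=Ro.from_matrix(R0.T@Rtilt(yaw,tilt)).as_rotvec()
    print("G0",np.round(G0*1000,1).tolist(),"F",np.round(s["wrist_force"],1).tolist(),"w",round(s["grip_width"],3),"t",round(s["clock"],2))
    for i in range(1,min(k,n)+1):
        f=i/n; R=R0@Ro.from_rotvec(rv*f).as_matrix(); g=G0+(np.array(G)-G0)*f; p=g-.159*R[:,1]
        print(np.round(R0.T@(p-p0)*1000,1).tolist(),np.round(np.degrees(rv*f),2).tolist())
E
python3 -c "
from h import *
plan([.5483,.3705,.205],31.7,50,10)"
```

```text
G0 [560.8, 196.2, 203.8] F [1.3, 1.0, -0.8] w 0.286 t 4.82
[-5.6, 0.6, 15.5] [-0.01, 0.01, -4.95]
[-11.1, 2.3, 31.0] [-0.02, 0.02, -9.9]
[-16.4, 5.2, 46.5] [-0.02, 0.03, -14.86]
[-21.4, 9.2, 62.0] [-0.03, 0.04, -19.81]
[-25.9, 14.4, 77.5] [-0.04, 0.05, -24.76]
```

```bash
python3 -m pendant '[{"offset":[-5.6,0.6,15.5],"delta_rot":[0,0,-5],"claw":0.1},{"offset":[-11,2.3,31],"delta_rot":[0,0,-10],"claw":0.1},{"offset":[-16.4,5,46.5],"delta_rot":[0,0,-15],"claw":0.1},{"offset":[-21.4,9,62],"delta_rot":[0,0,-20],"claw":0.1},{"offset":[-26,14.4,77.5],"delta_rot":[0,0,-25],"claw":0.1}]'
python3 -c "
from h import *
plan([.5483,.3705,.205],31.7,50,5)"
```

```text
clock: 5.23
ee_pos: [0.4959, 0.2484, 0.348]
ee_rot: [[0.766, 0.367, -0.528], [0.475, 0.231, 0.849], [0.433, -0.901, 0.003]]
wrist_force: [3.6, -2.4, -1.1]
grip_width: 0.284
G0 [554.2, 285.2, 204.7] F [3.6, -2.4, -1.1] w 0.284 t 5.23
[-6.3, 4.0, 15.3] [-0.05, 0.0, -4.86]
[-12.4, 9.2, 30.5] [-0.1, 0.01, -9.72]
[-18.4, 15.5, 45.8] [-0.15, 0.01, -14.59]
[-24.0, 22.9, 61.0] [-0.2, 0.01, -19.45]
[-29.3, 31.4, 76.2] [-0.26, 0.02, -24.31]
```

```bash
python3 -m pendant '[{"offset":[-6.3,4,15.3],"delta_rot":[0,0,-5],"claw":0.1},{"offset":[-12.4,9,30.5],"delta_rot":[0,0,-10],"claw":0.1},{"offset":[-18.4,15.5,46],"delta_rot":[0,0,-15],"claw":0.1},{"offset":[-24,23,61],"delta_rot":[0,0,-20],"claw":0.1},{"offset":[-29.3,31.4,76.2],"delta_rot":[-0.2,0,-24.3],"claw":0.1}]'
python3 -m pendant '[{"offset":[0,0,0],"delta_rot":[0,0,0],"claw":0.1},{"offset":[0,0,0],"delta_rot":[0,0,0],"claw":0.1}]'
python3 - <<'E'
from h import *
plan([.5483,.3705,.205],31.7,50,2)
t=ctrl.read_camera("top"); s=ctrl.read_camera("side");w=ctrl.read_camera("wrist")
a=cv2.resize(s["img"][150:330,120:320,::-1],None,fx=3,fy=3)
cv2.imwrite("pics/s4.png",a); crop(t,130,110,290,250,4,"t4.png"); cv2.imwrite("pics/w4.png",w["img"][:,:,::-1])
np.save("s4.npy",s,allow_pickle=True);np.save("t4.npy",t,allow_pickle=True);np.save("w4.npy",w,allow_pickle=True)
E
```

```text
clock: 5.65
ee_pos: [0.5139, 0.2621, 0.3921]
ee_rot: [[0.679, 0.536, -0.502], [0.415, 0.285, 0.864], [0.606, -0.795, -0.029]]
wrist_force: [2.9, 0.0, -0.2]
grip_width: 0.285
clock: 5.82
ee_pos: [0.5138, 0.2604, 0.3907]
ee_rot: [[0.681, 0.535, -0.501], [0.414, 0.282, 0.865], [0.604, -0.796, -0.03]]
wrist_force: [0.8, -0.4, -2.9]
grip_width: 0.281
G0 [598.9, 305.3, 264.1] F [0.8, -0.4, -2.9] w 0.281 t 5.82
[-39.3, 20.2, 38.5] [1.19, -0.01, -6.42]
[-78.4, 42.5, 76.9] [2.37, -0.02, -12.83]
```

View pics/s4.png

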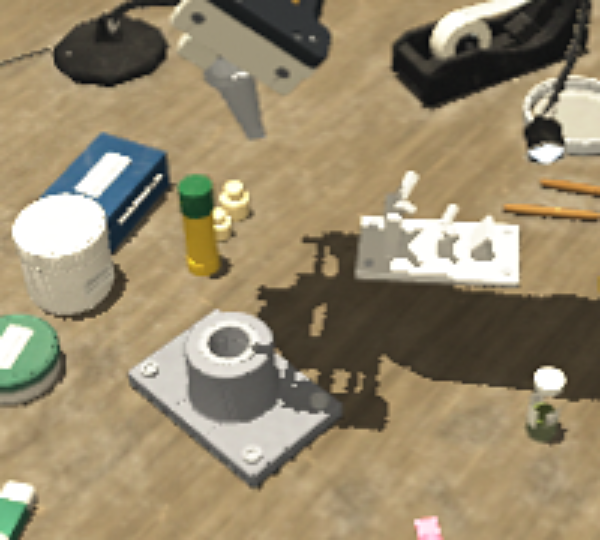

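View pics/t4.png

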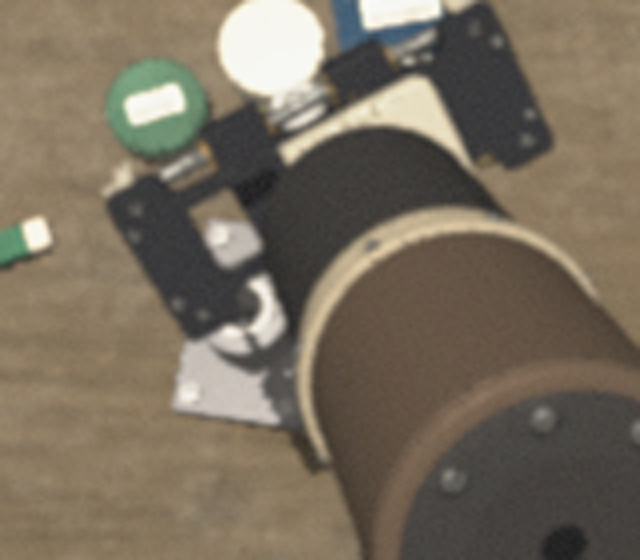

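View pics/w4.png

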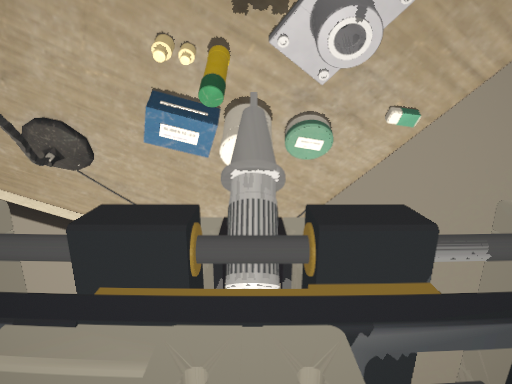

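```bash
python3 -c "
from h import *
print(np.round(ctrl.get_state()['joint_pos'],3))
plan([.5483,.3705,.205],31.7,50,8)"
```

```text
[ 0.61   0.035 -0.863  1.225 -0.079 -2.845]
G0 [599.1, 306.6, 264.5] F [-0.2, -0.4, -2.7] w 0.289 t 5.97
[-9.9, 4.9, 9.5] [0.29, -0.01, -1.6]
[-19.9, 9.8, 19.0] [0.58, -0.01, -3.2]
[-29.8, 14.9, 28.5] [0.87, -0.02, -4.8]
[-39.8, 20.2, 38.0] [1.15, -0.02, -6.39]
[-49.7, 25.5, 47.5] [1.44, -0.03, -7.99]
```

The tilt ran into the wrist's straight position (j5 near 0), so leaning outward can't go further. I'll tilt back, yaw so the tool leans sideways (ψ≈128°), then stand the post up.

```bash
python3 -c "
from h import *
plan([.57,.30,.265],31.7,10,5)"
```

```text
G0 [599.1, 306.6, 264.5] F [-0.2, -0.4, -2.7] w 0.289 t 5.97
[10.6, -2.8, 0.6] [0.43, -0.17, 5.44]
[21.1, -4.2, 1.2] [0.87, -0.34, 10.88]
[31.4, -4.2, 1.9] [1.3, -0.5, 16.32]
[41.2, -2.8, 2.7] [1.74, -0.67, 21.76]
[50.5, -0.1, 3.6] [2.17, -0.84, 27.21]
```

```bash
python3 -m pendant '[{"offset":[10.6,-2.8,0.6],"delta_rot":[0.4,-0.2,5.4],"claw":0.1},{"offset":[21,-4.2,1.2],"delta_rot":[0.9,-0.3,10.9],"claw":0.1},{"offset":[31.4,-4.2,1.9],"delta_rot":[1.3,-0.5,16.3],"claw":0.1},{"offset":[41.2,-2.8,2.7],"delta_rot":[1.7,-0.7,21.8],"claw":0.1},{"offset":[50.5,0,3.6],"delta_rot":[2.2,-0.8,27.2],"claw":0.1}]'
python3 -c "
from h import *
print(np.round(ctrl.get_state()['joint_pos'],3))
plan([.57,.30,.265],80,10,8)"
```

```text
clock: 6.38
ee_pos: [0.5448, 0.2827, 0.4199]
ee_rot: [[0.782, 0.385, -0.489], [0.463, 0.165, 0.871], [0.416, -0.908, -0.049]]
wrist_force: [4.4, -4.0, -1.0]
grip_width: 0.285
[ 0.843  0.122 -0.429  0.3   -0.646 -2.097]
G0 [606.0, 308.9, 275.5] F [4.4, -4.0, -1.0] w 0.285 t 6.38
[0.0, -0.6, -4.6] [2.2, -5.96, 1.55]
[0.6, -0.8, -8.6] [4.4, -11.92, 3.1]
[1.7, -0.6, -12.1] [6.61, -17.88, 4.65]
[3.3, -0.1, -14.9] [8.81, -23.84, 6.2]
[5.2, 0.6, -17.0] [11.01, -29.8, 7.75]
```

```bash
python3 -m pendant '[{"offset":[0,-0.6,-4.6],"delta_rot":[2.2,-6,1.6],"claw":0.1},{"offset":[0.6,-0.8,-8.6],"delta_rot":[4.4,-12,3.1],"claw":0.1},{"offset":[1.7,-0.6,-12],"delta_rot":[6.6,-18,4.6],"claw":0.1},{"offset":[3.3,0,-15],"delta_rot":[8.8,-24,6.2],"claw":0.1},{"offset":[5.2,0.6,-17],"delta_rot":[11,-30,7.8],"claw":0.1}]'
python3 -c "
from h import *
print(np.round(ctrl.get_state()['joint_pos'],3))
plan([.56,.33,.235],128,25,12)"
```

```text
clock: 6.8
ee_pos: [0.5564, 0.2721, 0.4214]
ee_rot: [[0.447, 0.157, -0.881], [0.856, 0.21, 0.472], [0.259, -0.965, -0.041]]
wrist_force: [0.2, -0.6, -2.7]
grip_width: 0.283
[ 0.754  0.186 -0.18  -0.056 -0.944 -1.214]
G0 [581.4, 305.4, 268.0] F [0.2, -0.6, -2.7] w 0.283 t 6.8
[-1.9, 2.9, -3.1] [2.05, -5.13, -0.85]
[-3.2, 6.1, -6.4] [4.11, -10.26, -1.7]
[-4.0, 9.5, -9.8] [6.16, -15.39, -2.55]
[-4.2, 13.1, -13.3] [8.21, -20.52, -3.4]
[-3.9, 16.9, -16.7] [10.27, -25.65, -4.25]
```

```bash
python3 -m pendant '[{"offset":[-1.9,2.9,-3],"delta_rot":[2,-5.1,-0.8],"claw":0.1},{"offset":[-3.2,6,-6.4],"delta_rot":[4.1,-10.3,-1.7],"claw":0.1},{"offset":[-4,9.5,-9.8],"delta_rot":[6.2,-15.4,-2.6],"claw":0.1},{"offset":[-4.2,13,-13.3],"delta_rot":[8.2,-20.5,-3.4],"claw":0.1},{"offset":[-3.9,17,-16.7],"delta_rot":[10.3,-25.6,-4.2],"claw":0.1}]'
python3 -c "
from h import *
print(np.round(ctrl.get_state()['joint_pos'],3))
plan([.555,.36,.225],128,40,8)"
```

```text
clock: 7.22
ee_pos: [0.5712, 0.2662, 0.4038]
ee_rot: [[0.006, -0.003, -1.0], [0.946, 0.325, 0.005], [0.325, -0.946, 0.004]]
wrist_force: [0.1, 0.2, -2.0]
grip_width: 0.281
[ 0.646  0.253 -0.042 -0.299 -1.093 -0.537]
G0 [570.7, 317.9, 253.4] F [0.1, 0.2, -2.0] w 0.281 t 7.22
[-2.9, 5.4, -4.8] [2.34, -4.2, -2.52]
[-5.3, 11.3, -10.0] [4.68, -8.4, -5.04]
[-7.1, 17.8, -15.6] [7.02, -12.6, -7.56]
[-8.3, 24.8, -21.5] [9.36, -16.8, -10.08]
[-8.8, 32.4, -27.7] [11.7, -21.0, -12.6]
```

```bash
python3 -m pendant '[{"offset":[-2.9,5.4,-4.8],"delta_rot":[2.3,-4.2,-2.5],"claw":0.1},{"offset":[-5.3,11.3,-10],"delta_rot":[4.7,-8.4,-5],"claw":0.1},{"offset":[-7,17.8,-15.6],"delta_rot":[7,-12.6,-7.6],"claw":0.1},{"offset":[-8.3,24.8,-21.5],"delta_rot":[9.4,-16.8,-10],"claw":0.1},{"offset":[-8.8,32.4,-27.7],"delta_rot":[11.7,-21,-12.6],"claw":0.1}]'
python3 -c "
from h import *
print(np.round(ctrl.get_state()['joint_pos'],3))
plan([.5483,.3705,.205],128,50,7)"
```

```text
clock: 7.63
ee_pos: [0.5983, 0.2703, 0.3695]
ee_rot: [[-0.329, -0.242, -0.913], [0.776, 0.481, -0.408], [0.538, -0.843, 0.03]]
wrist_force: [-0.4, -0.3, -1.6]
grip_width: 0.286
[ 0.504  0.388  0.137 -0.586 -1.34   0.051]
G0 [559.7, 346.7, 235.5] F [-0.4, -0.3, -1.6] w 0.286 t 7.63
[-5.9, 5.9, -3.3] [1.13, -1.66, -2.45]
[-11.7, 12.1, -6.7] [2.27, -3.32, -4.9]
[-17.4, 18.7, -10.3] [3.4, -4.98, -7.36]
[-22.9, 25.6, -14.1] [4.53, -6.64, -9.81]
[-28.3, 32.9, -18.1] [5.66, -8.3, -12.26]
```

```bash
python3 -m pendant '[{"offset":[-5.9,5.9,-3.3],"delta_rot":[1.1,-1.7,-2.5],"claw":0.1},{"offset":[-11.7,12,-6.7],"delta_rot":[2.3,-3.3,-4.9],"claw":0.1},{"offset":[-17.4,18.7,-10.3],"delta_rot":[3.4,-5,-7.4],"claw":0.1},{"offset":[-23,25.6,-14],"delta_rot":[4.5,-6.6,-9.8],"claw":0.1},{"offset":[-28.3,33,-18],"delta_rot":[5.7,-8.3,-12.3],"claw":0.1}]'
python3 -c "
from h import *
plan([.5483,.3705,.205],128,50,2)"
```

```text
clock: 8.05
ee_pos: [0.6158, 0.2735, 0.325]
ee_rot: [[-0.387, -0.41, -0.826], [0.585, 0.583, -0.564], [0.712, -0.702, 0.015]]
wrist_force: [0.8, -0.1, -2.8]
grip_width: 0.285
G0 [550.5, 366.2, 213.4] F [0.8, -0.1, -2.8] w 0.285 t 8.05
[-7.5, 4.8, -3.4] [1.08, -1.54, -2.27]
[-15.0, 9.9, -7.0] [2.15, -3.09, -4.54]
```

```bash
python3 -m pendant '[{"offset":[-7.5,4.8,-3.4],"delta_rot":[1,-1.5,-2.3],"claw":0.1},{"offset":[-13.5,8.5,-6.5],"delta_rot":[1.9,-2.7,-4],"claw":0.1},{"offset":[-13.5,8.5,-6.5],"delta_rot":[1.9,-2.7,-4],"claw":0.1},{"offset":[-13.5,8.5,-6.5],"delta_rot":[1.9,-2.7,-4],"claw":0.1}]'
python3 - <<'E'
from h import *
plan([.5483,.3705,.205],128,50,1)
t=ctrl.read_camera("top"); s=ctrl.read_camera("side")
crop(s,130,150,290,310,4,"s5.png"); crop(t,130,120,290,250,4,"t5.png")
np.save("s5.npy",s,allow_pickle=True);np.save("t5.npy",t,allow_pickle=True)
for z in (.107,.163,.168): print(project(s,[.5483,.3705,z]))
E
```

```text
clock: 8.38
ee_pos: [0.6228, 0.2754, 0.3078]
ee_rot: [[-0.393, -0.466, -0.793], [0.516, 0.602, -0.61], [0.761, -0.649, 0.004]]
wrist_force: [0.3, 0.8, -1.4]
grip_width: 0.284
G0 [548.7, 371.1, 204.6] F [0.3, 0.8, -1.4] w 0.284 t 8.38
[-1.1, -0.4, 0.2] [0.19, -0.44, -0.45]
[194.26473396 246.92999879]
[192.15480756 225.88942385]
[191.95841532 223.92271375]
```

View pics/s5.png

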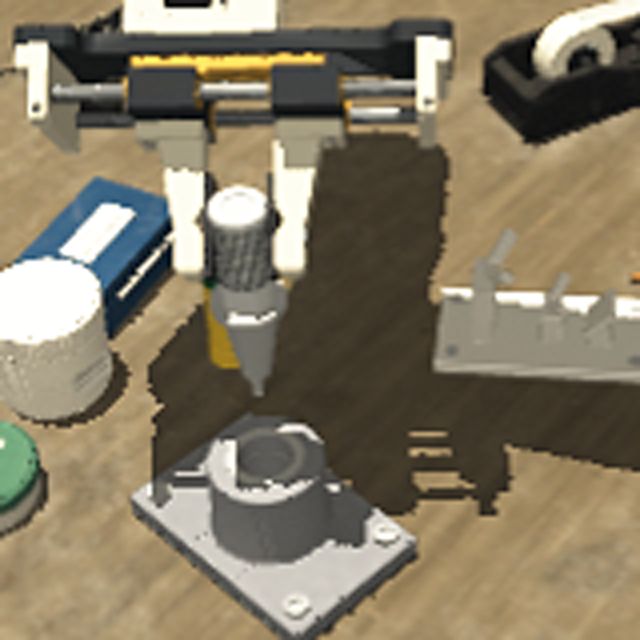

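View pics/t5.png

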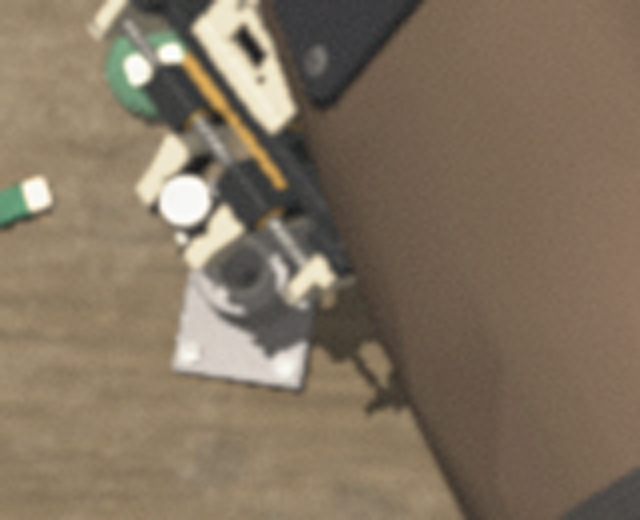

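The side view shows the post hanging upright over the bore, with the handle top at zoomed (238,205) and the tang at (260,392). In the top view the handle end is at (185,200). I'll triangulate to check its lean.

```bash
python3 - <<'E'
from h import *
t=np.load("t5.npy",allow_pickle=True).item(); s=np.load("s5.npy",allow_pickle=True).item()
T=lambda U:((U[0]+.5)/4-.5+130,(U[1]+.5)/4-.5+120)
S=lambda U:((U[0]+.5)/4-.5+130,(U[1]+.5)/4-.5+150)
print(tri(t,T((185,201)),s,S((238,204))), T((185,201)), project(t,[.5487,.3711,.2246]))
print(project(s,[.5487,.3711,.2246]),S((238,204)),"tang",project(s,[.5487,.3711,.1066]),S((260,393)))
print("tang dev per mm along h:",project(s,[.5487-.0062,.3711+.0079,.1066]))
E
```

```text
(array([0.54830576, 0.37087948, 0.2244302 ]), np.float64(0.0013862673035802604)) (175.875, 169.875) [175.60111738 169.37220137]
[189.24122875 200.65513398] (189.125, 200.625) tang [193.91889485 247.16732965] (194.625, 247.875)
tang dev per mm along h: [193.64897723 250.95055525]
```

The handle end is within 0.5 mm of where it should be and the tang within about 1–2 mm. Descending into the bore.

```bash
python3 -m pendant '[{"offset":[-9,7.8,0.6],"delta_rot":[0,0,0],"claw":0.1},{"offset":[-22,19,0.6],"delta_rot":[0,0,0],"claw":0.1},{"offset":[-35,30,0.5],"delta_rot":[0,0,0],"claw":0.1},{"offset":[-46,39,0.5],"delta_rot":[0,0,0],"claw":0.1},{"offset":[-49,42,0.5],"delta_rot":[0,0,0],"claw":0.1}]'
python3 -c "
from h import *
plan([.5483,.3705,.112],128,50,2)"
```

```text
clock: 8.9
ee_pos: [0.6211, 0.2746, 0.2406]
ee_rot: [[-0.391, -0.467, -0.793], [0.518, 0.6, -0.61], [0.761, -0.649, 0.007]]
wrist_force: [-0.6, 0.5, -3.0]
grip_width: 0.289
G0 [546.7, 370.1, 137.5] F [-0.6, 0.5, -3.0] w 0.289 t 8.9
[-10.5, 8.0, -1.0] [0.04, -0.29, -0.23]
[-21.0, 16.1, -1.9] [0.08, -0.59, -0.45]
```

```bash
python3 -m pendant '[{"offset":[-4,3,-0.7],"delta_rot":[0,-0.3,-0.2],"claw":0.1},{"offset":[-8,6,-1.2],"delta_rot":[0,-0.6,-0.4],"claw":0.1},{"offset":[-12,9.2,-1.5],"delta_rot":[0,-0.6,-0.4],"claw":0.1},{"offset":[-15,11.5,-1.9],"delta_rot":[0,-0.6,-0.4],"claw":0.1},{"offset":[-16.5,12.6,-1.9],"delta_rot":[0,-0.6,-0.4],"claw":0.1}]'
python3 -c "
from h import *
plan([.5483,.3705,.112],128,50,2)"
```

```text
clock: 9.32
ee_pos: [0.6233, 0.2747, 0.2195]
ee_rot: [[-0.396, -0.47, -0.789], [0.507, 0.604, -0.615], [0.765, -0.644, -0.001]]
wrist_force: [0.7, -0.6, -2.4]
grip_width: 0.285
G0 [548.6, 370.7, 117.2] F [0.7, -0.6, -2.4] w 0.285 t 9.32
[-2.1, 1.7, 0.1] [0.04, 0.0, -0.03]
[-4.1, 3.3, 0.1] [0.09, 0.0, -0.06]
```

```bash
python3 -m pendant '[{"offset":[-1.5,1.2,0],"delta_rot":[0,0,0],"claw":0.1},{"offset":[-3,2.4,0],"delta_rot":[0,0,0],"claw":0.1},{"offset":[-3.6,2.9,0],"delta_rot":[0,0,0],"claw":0.1},{"offset":[-3.6,2.9,0],"delta_rot":[0,0,0],"claw":0.1}]'
python3 - <<'E'
from h import *
plan([.5483,.3705,.112],128,50,2)
s=ctrl.read_camera("side"); crop(s,130,150,290,310,4,"s6.png")
E
```

```text
clock: 9.65
ee_pos: [0.6234, 0.2746, 0.215]
ee_rot: [[-0.396, -0.47, -0.789], [0.507, 0.604, -0.615], [0.765, -0.644, -0.001]]
wrist_force: [0.1, 0.0, -1.6]
grip_width: 0.285
G0 [548.6, 370.7, 112.6] F [0.1, 0.0, -1.6] w 0.285 t 9.65
[-0.3, 0.2, 0.1] [0.05, 0.01, -0.03]
[-0.6, 0.5, 0.1] [0.09, 0.01, -0.06]
```

View pics/s6.png

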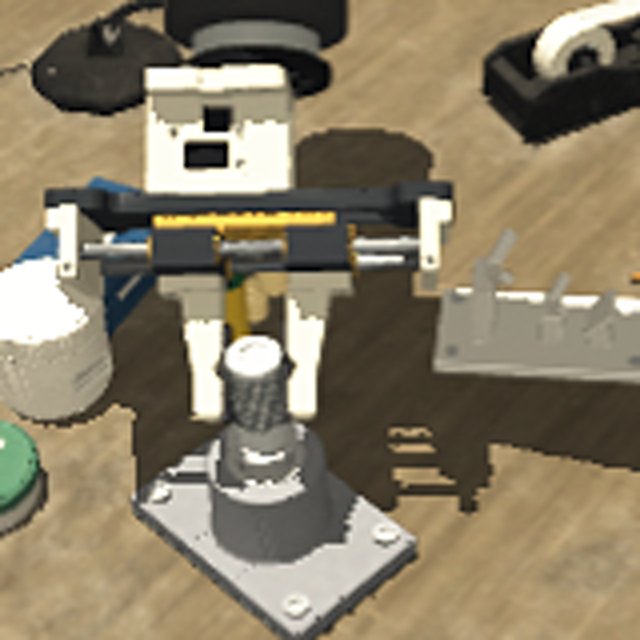

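The post stands in the bore. I'll release it and back off along the tool axis.

```bash
python3 -m pendant '[{"offset":[0,0,0],"delta_rot":[0,0,0],"claw":0.5},{"offset":[0,0,0],"delta_rot":[0,0,0],"claw":0.7},{"offset":[0,0,0],"delta_rot":[0,0,0],"claw":0.7},{"offset":[0,-4,0],"delta_rot":[0,0,0],"claw":0.7},{"offset":[0,-10,0],"delta_rot":[0,0,0],"claw":0.7}]'
python3 -m pendant '[{"offset":[0,-20,0],"delta_rot":[0,0,0],"claw":0.7},{"offset":[0,-40,0],"delta_rot":[0,0,0],"claw":0.7},{"offset":[0,-60,0],"delta_rot":[0,0,0],"claw":0.7},{"offset":[0,-80,0],"delta_rot":[0,0,0],"claw":0.7},{"offset":[0,-85,0],"delta_rot":[0,0,0],"claw":0.7}]'
python3 - <<'E'
from h import *
plan([.5483,.3705,.25],128,0,8)
s=ctrl.read_camera("side"); crop(s,130,150,290,310,4,"s7.png")
E
```

```text
clock: 10.12
ee_pos: [0.628, 0.2687, 0.2216]
ee_rot: [[-0.396, -0.471, -0.788], [0.507, 0.604, -0.615], [0.766, -0.643, -0.001]]
wrist_force: [0.2, -1.1, -0.1]
grip_width: 0.6
clock: 10.53
ee_pos: [0.6699, 0.215, 0.2792]
ee_rot: [[-0.399, -0.467, -0.789], [0.508, 0.604, -0.614], [0.764, -0.646, -0.004]]
wrist_force: [-0.8, -0.2, 0.7]
grip_width: 0.696
G0 [595.7, 311.1, 176.6] F [-0.8, -0.2, 0.7] w 0.696 t 10.53
[30.4, 2.3, -0.0] [0.03, -0.0, 6.22]
[60.6, 6.4, -0.0] [0.07, -0.0, 12.45]
[90.3, 12.3, -0.0] [0.1, -0.0, 18.67]
[119.5, 20.1, -0.1] [0.14, -0.0, 24.9]
[147.9, 29.5, -0.1] [0.17, -0.0, 31.12]
```

View pics/s7.png

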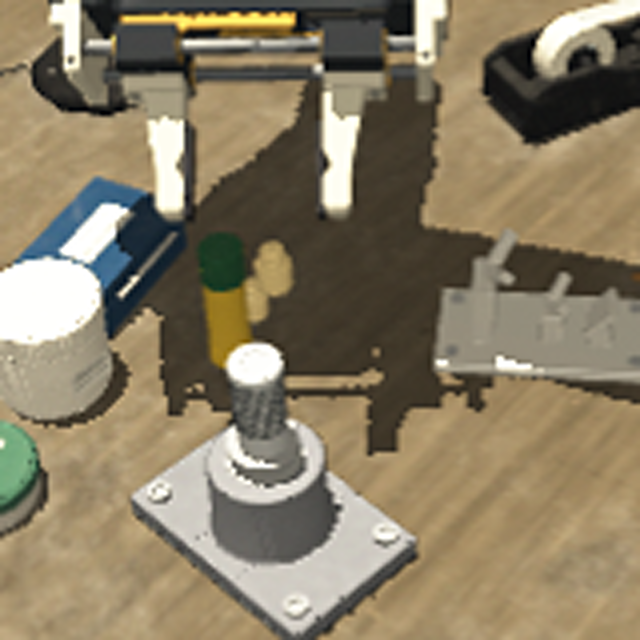

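The post stands loose in the socket with the glue stick untouched. Swinging to a vertical tool above it.

```bash
python3 -m pendant '[{"offset":[30.4,2.3,0],"delta_rot":[0,0,6.2],"claw":0.7},{"offset":[60.6,6.4,0],"delta_rot":[0,0,12.4],"claw":0.7},{"offset":[90.3,12.3,0],"delta_rot":[0,0,18.7],"claw":0.7},{"offset":[119.5,20,0],"delta_rot":[0,0,24.9],"claw":0.7},{"offset":[148,29.5,0],"delta_rot":[0,0,31],"claw":0.7}]'
python3 -c "
from h import *
plan([.5483,.3705,.25],128,0,4)"
```

```text
clock: 11.0
ee_pos: [0.5961, 0.3094, 0.3743]
ee_rot: [[-0.584, -0.19, -0.789], [0.747, 0.256, -0.614], [0.318, -0.948, -0.007]]
wrist_force: [-0.1, 0.0, 0.1]
grip_width: 0.698
G0 [565.9, 350.0, 223.6] F [-0.1, 0.0, 0.1] w 0.698 t 11.0
[21.4, -3.6, -0.0] [0.11, -0.02, 4.64]
[42.7, -6.1, -0.0] [0.21, -0.03, 9.28]
[63.8, -7.6, -0.0] [0.32, -0.05, 13.93]
[84.6, -8.1, -0.0] [0.43, -0.06, 18.57]
```

```bash
python3 -m pendant '[{"offset":[21.4,-3.6,0],"delta_rot":[0,0,4.6],"claw":0.7},{"offset":[42.7,-6,0],"delta_rot":[0.2,0,9.3],"claw":0.7},{"offset":[63.8,-7.6,0],"delta_rot":[0.3,0,13.9],"claw":0.7},{"offset":[81,-8,0],"delta_rot":[0.4,0,18],"claw":0.7},{"offset":[81,-8,0],"delta_rot":[0.4,0,18],"claw":0.7}]'
python3 - <<'E'
from h import *
print(np.round(ctrl.get_state()['joint_pos'],3))
plan([.5483,.3705,.25],128,0,1)
w=ctrl.read_camera("wrist"); cv2.imwrite("pics/w8.png",w["img"][:,:,::-1]); t=ctrl.read_camera("top"); s=ctrl.read_camera("side")
crop(s,130,150,290,310,4,"s8.png")
for z in (.06,.07,.132): print(z,project(w,[.5483,.3705,z]),project(s,[.5483,.3705,z]))
E
```

```text
clock: 11.42
ee_pos: [0.5476, 0.3709, 0.4085]
ee_rot: [[-0.619, -0.003, -0.786], [0.785, 0.006, -0.619], [0.006, -1.0, -0.001]]
wrist_force: [-0.3, -1.5, -0.0]
grip_width: 0.701
[ 0.888  0.334 -0.013 -0.006 -1.221 -0.219]
G0 [547.2, 371.8, 249.5] F [-0.3, -1.5, -0.0] w 0.701 t 11.42
[-0.8, -0.5, -0.3] [0.08, 0.23, 0.34]
0.06 [252.58759717 171.7493732 ] [195.91668417 263.29152867]
0.07 [252.57942853 173.55630692] [195.57378025 259.90330496]
0.132 [252.51529207 187.73445752] [193.34269149 237.75509524]
```

View pics/w8.png

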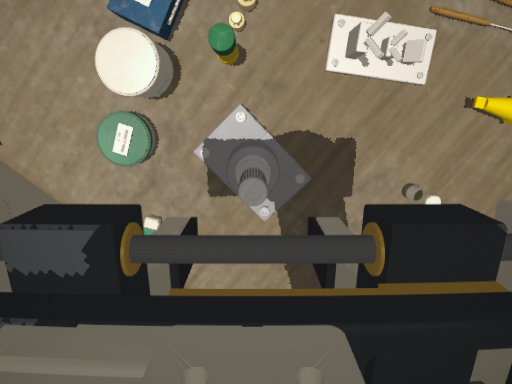

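View pics/s8.png

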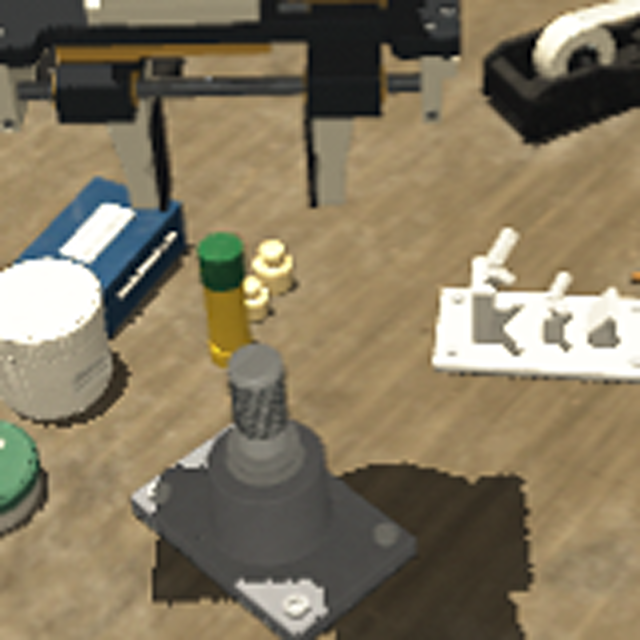

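```bash
python3 - <<'E'
from h import *
w=ctrl.read_camera("wrist"); s=ctrl.read_camera("side")
crop(s,170,225,230,285,10,"s9.png"); crop(w,190,100,320,220,6,"w9.png")
np.save("w9.npy",w,allow_pickle=True);np.save("s9.npy",s,allow_pickle=True)
E
```

```text
(no output)
```

View pics/s9.png

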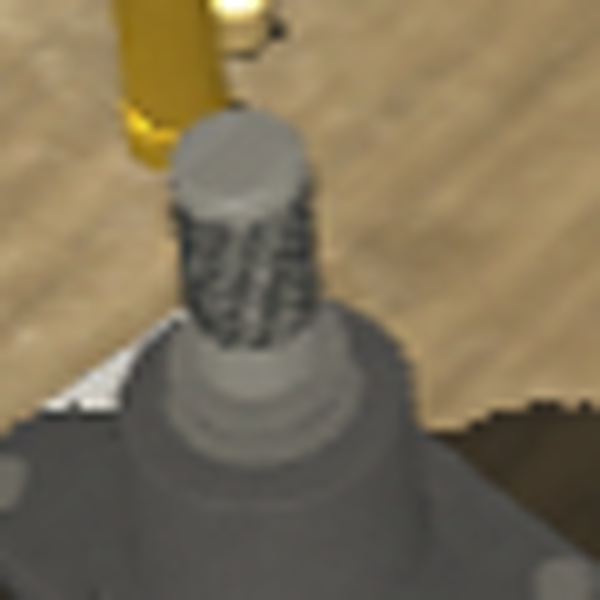

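View pics/w9.png

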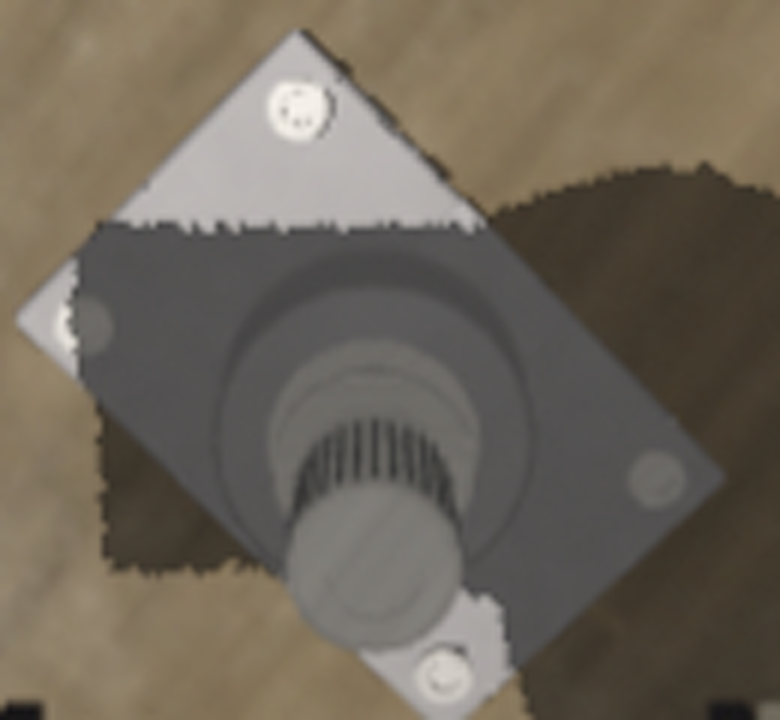

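```bash
python3 - <<'E'
from h import *
w=np.load("w9.npy",allow_pickle=True).item(); s=np.load("s9.npy",allow_pickle=True).item()
W=lambda U:((U[0]+.5)/6-.5+190,(U[1]+.5)/6-.5+100); S=lambda U:((U[0]+.5)/10-.5+170,(U[1]+.5)/10-.5+225)
print("top",tri(w,W((376,564)),s,S((243,165))))
for z in(.124,.132): print(z,onz(w,W((376,564)),z),onz(s,S((243,165)),z))
print("radius implied depth z (r13):", 301.4*.013/(88/6))
o=-np.array(w["R"]).T@w["t"]; print("cam",o)
# collar bottom/top centre: wrist collar ellipse centre (374,444), r 106/6
print("collar", [onz(w,W((374,444)),z) for z in (.067,.075)],[onz(s,S((262,372)),z) for z in (.067,.075)])
print("boss", onz(w,W((374,444)),.06), onz(w,W((375,440)),.06))
for z in (.067,.075):
  a=np.array([project(s,[.5483+.018*np.cos(q),.3705+.018*np.sin(q),z]) for q in np.linspace(0,6.28,60)]); b=np.array([project(s,[.5483+.018*np.cos(q),.3705+.018*np.sin(q),z-.005]) for q in np.linspace(0,6.28,60)])
  print(z,"side collar top edge v",a[:,1].min(),"bottom v",b[:,1].max(),"obs", 225+465/10)
E
```

```text
top (array([0.54520635, 0.37343175, 0.12733762]), np.float64(0.00045678800909908197))
0.124 [0.54479581 0.37432414 0.124     ] [0.54740774 0.37091742 0.124     ]
0.132 [0.54617369 0.37256568 0.132     ] [0.54172438 0.37657713 0.132     ]
radius implied depth z (r13): 0.26715
cam [0.58978115 0.31691365 0.38518579]
collar [array([0.54904746, 0.36946464, 0.067     ]), array([0.55007161, 0.36814337, 0.075     ])] [array([0.54673896, 0.3720823 , 0.067     ]), array([0.54154849, 0.37724519, 0.075     ])]
boss [0.54815133 0.37062075 0.06      ] [0.54846822 0.36991816 0.06      ]
0.067 side collar top edge v 254.2837134665622 bottom v 269.4651745591134 obs 271.5
0.075 side collar top edge v 251.55355579732037 bottom v 266.7484374319104 obs 271.5
```

The triangulated top lies at z≈127 mm, between home (124) and unseated (132), so the tang may already be in the slot. I'll press on the top with closed fingers to feel its height.

```bash
python3 -m pendant '[{"offset":[0,20,0],"delta_rot":[0,0,0.3],"claw":0.0},{"offset":[0,45,0],"delta_rot":[0,0,0.3],"claw":0.0},{"offset":[0,65,0],"delta_rot":[0,0,0.3],"claw":0.0},{"offset":[0,76,0],"delta_rot":[0,0,0.3],"claw":0.0},{"offset":[0,76,0],"delta_rot":[0,0,0.3],"claw":0.0}]' 20
python3 -m pendant '[{"offset":[0,0,0],"delta_rot":[0,0,0],"claw":0.0},{"offset":[0,0,0],"delta_rot":[0,0,0],"claw":0.0},{"offset":[0,0,0],"delta_rot":[0,0,0],"claw":0.0}]'
python3 -c "
from h import *
plan([.547,.3715,.141],128,0,1)"
```

```text
clock: 12.08
ee_pos: [0.5502, 0.3665, 0.3279]
ee_rot: [[-0.612, -0.008, -0.79], [0.791, 0.001, -0.612], [0.006, -1.0, 0.006]]
wrist_force: [0.0, 0.4, -0.2]
grip_width: 0.383
clock: 12.33
ee_pos: [0.5507, 0.3666, 0.3291]
ee_rot: [[-0.612, -0.007, -0.791], [0.791, 0.002, -0.612], [0.006, -1.0, 0.004]]
wrist_force: [-0.4, -0.0, 0.3]
grip_width: 0.152
G0 [549.7, 367.0, 170.1] F [-0.4, -0.0, 0.3] w 0.152 t 12.33
[6.0, 29.1, -0.2] [-0.22, -0.25, 0.34]
```

```bash
python3 -m pendant '[{"offset":[3,5,0],"delta_rot":[0,0,0],"claw":0.0},{"offset":[5,9,0],"delta_rot":[0,0,0.3],"claw":0.0},{"offset":[5,11,0],"delta_rot":[0,0,0.3],"claw":0.0},{"offset":[5,11,0],"delta_rot":[0,0,0.3],"claw":0.0}]'
python3 -m pendant '[{"offset":[0,2,0],"delta_rot":[0,0,0],"claw":0.0},{"offset":[0,4,0],"delta_rot":[0,0,0],"claw":0.0},{"offset":[0,6,0],"delta_rot":[0,0,0],"claw":0.0},{"offset":[0,6,0],"delta_rot":[0,0,0],"claw":0.0}]'
python3 -c "
from h import *
plan([.547,.3715,.141],128,0,1)"
```

```text
clock: 12.67
ee_pos: [0.5472, 0.3706, 0.3175]
ee_rot: [[-0.613, -0.004, -0.79], [0.79, -0.002, -0.613], [0.001, -1.0, 0.005]]
wrist_force: [-0.4, 0.8, -0.6]
grip_width: 0.005
clock: 13.0
ee_pos: [0.5471, 0.3706, 0.3109]
ee_rot: [[-0.612, -0.005, -0.79], [0.79, -0.003, -0.612], [0.001, -1.0, 0.006]]
wrist_force: [0.5, -0.3, 0.3]
grip_width: 0.001
G0 [546.3, 370.1, 151.9] F [0.5, -0.3, 0.3] w 0.001 t 13.0
[0.8, 10.9, -0.6] [-0.32, -0.23, 0.04]
```

```bash
python3 -m pendant '[{"offset":[0,1,0],"delta_rot":[0,0,0],"claw":0.0},{"offset":[0,2,0],"delta_rot":[0,0,0],"claw":0.0},{"offset":[0,2.5,0],"delta_rot":[0,0,0],"claw":0.0},{"offset":[0,2.5,0],"delta_rot":[0,0,0],"claw":0.0}]'
python3 -m pendant '[{"offset":[0,1,0],"delta_rot":[0,0,0],"claw":0.0},{"offset":[0,2,0],"delta_rot":[0,0,0],"claw":0.0},{"offset":[0,2.5,0],"delta_rot":[0,0,0],"claw":0.0},{"offset":[0,2.5,0],"delta_rot":[0,0,0],"claw":0.0}]'
```

```text
clock: 13.33
ee_pos: [0.5477, 0.3708, 0.3098]
ee_rot: [[-0.613, -0.003, -0.79], [0.79, -0.002, -0.613], [0.0, -1.0, 0.003]]
wrist_force: [0.3, -0.1, 6.9]
grip_width: 0.007
clock: 13.67
ee_pos: [0.5485, 0.371, 0.3095]
ee_rot: [[-0.613, 0.001, -0.79], [0.79, -0.0, -0.613], [-0.001, -1.0, -0.0]]
wrist_force: [0.4, -1.4, 10.5]
grip_width: 0.004
```

Contact came at tip height 132 mm with 10 N, so the tang is resting on the plate and isn't in the slot. I'll back up, open, grip coaxially and turn.

```bash
python3 -m pendant '[{"offset":[0,-5,0],"delta_rot":[0,0,0],"claw":0.0},{"offset":[0,-12,0],"delta_rot":[0,0,0],"claw":0.3},{"offset":[0,-14,0],"delta_rot":[0,0,0],"claw":0.6},{"offset":[0,-14,0],"delta_rot":[0,0,0],"claw":0.6},{"offset":[0,-14,0],"delta_rot":[0,0,0],"claw":0.6}]' 30
python3 -m pendant '[{"offset":[0,0,0],"delta_rot":[0,0,0],"claw":0.6},{"offset":[0,0,0],"delta_rot":[0,0,0],"claw":0.6}]'
python3 -c "
from h import *
plan([.5483,.3705,.110],128,0,1)"
```

```text
clock: 14.08
ee_pos: [0.5483, 0.371, 0.3233]
ee_rot: [[-0.613, 0.0, -0.79], [0.79, -0.0, -0.613], [-0.0, -1.0, -0.0]]
wrist_force: [-0.4, 0.3, -0.1]
grip_width: 0.246
clock: 14.25
ee_pos: [0.5482, 0.3709, 0.3228]
ee_rot: [[-0.613, -0.0, -0.79], [0.79, -0.001, -0.613], [-0.0, -1.0, 0.001]]
wrist_force: [-0.2, 0.1, 1.2]
grip_width: 0.398
G0 [548.2, 370.8, 163.8] F [-0.2, 0.1, 1.2] w 0.398 t 14.25
[-0.4, 53.8, 0.1] [-0.04, -0.18, -0.02]
```

```bash
python3 -m pendant '[{"offset":[0,0,0],"delta_rot":[0,0,0],"claw":0.6},{"offset":[0,0,0],"delta_rot":[0,0,0],"claw":0.6},{"offset":[-0.3,15,0],"delta_rot":[0,0,0],"claw":0.6},{"offset":[-0.3,35,0],"delta_rot":[0,0,0],"claw":0.6},{"offset":[-0.3,48,0],"delta_rot":[0,0,0],"claw":0.6}]' 
python3 -m pendant '[{"offset":[0,0,0],"delta_rot":[0,0,0],"claw":0.5}]'
python3 -c "
from h import *
plan([.5483,.3705,.110],128,0,1)"
```

```text
clock: 14.67
ee_pos: [0.5481, 0.3704, 0.2734]
ee_rot: [[-0.613, -0.001, -0.79], [0.79, -0.001, -0.613], [-0.0, -1.0, 0.001]]
wrist_force: [-0.2, -0.4, -1.4]
grip_width: 0.597
clock: 14.75
ee_pos: [0.5473, 0.3697, 0.2703]
ee_rot: [[-0.613, -0.005, -0.79], [0.79, -0.004, -0.613], [-0.0, -1.0, 0.006]]
wrist_force: [-0.8, -0.1, -1.3]
grip_width: 0.568
G0 [546.6, 369.0, 111.3] F [-0.8, -0.1, -1.3] w 0.568 t 14.75
[0.0, 1.3, -1.3] [-0.35, -0.22, -0.03]
```

```bash
python3 -m pendant '[{"offset":[0.3,1,-1],"delta_rot":[-0.3,0,0],"claw":0.3},{"offset":[0.3,1,-1],"delta_rot":[-0.3,0,0],"claw":0.1},{"offset":[0.3,1,-1],"delta_rot":[-0.3,0,0],"claw":0.1},{"offset":[0.3,1,-1],"delta_rot":[-0.3,0,0],"claw":0.1},{"offset":[0.3,1,-1],"delta_rot":[-0.3,0,0],"claw":0.1}]' 20
python3 -m pendant '[{"offset":[0,0,0],"delta_rot":[0,0,0],"claw":0.1},{"offset":[0,0,0],"delta_rot":[0,0,0],"claw":0.1},{"offset":[0,0,0],"delta_rot":[0,0,0],"claw":0.1}]' 
python3 -c "
from h import *
plan([.5483,.3705,.110],128,0,1);print(ctrl.get_state()['moment'])"
```

```text
clock: 15.17
ee_pos: [0.5482, 0.3708, 0.2703]
ee_rot: [[-0.613, 0.001, -0.79], [0.79, 0.0, -0.613], [-0.0, -1.0, -0.001]]
wrist_force: [0.4, -0.1, 0.8]
grip_width: 0.29
clock: 15.42
ee_pos: [0.5482, 0.3708, 0.2705]
ee_rot: [[-0.613, 0.001, -0.79], [0.79, 0.001, -0.613], [-0.0, -1.0, -0.001]]
wrist_force: [1.0, -0.5, -0.6]
grip_width: 0.286
G0 [548.3, 370.9, 111.5] F [1.0, -0.5, -0.6] w 0.286 t 15.42
[-0.3, 1.5, 0.1] [0.07, -0.22, -0.01]
[0.08313489 0.03047926 0.04913295]
```

```bash
python3 -m pendant '[{"offset":[0,2,0],"delta_rot":[0,-3,0],"claw":0.1},{"offset":[0,2,0],"delta_rot":[0,-6,0],"claw":0.1},{"offset":[0,2,0],"delta_rot":[0,-9,0],"claw":0.1},{"offset":[0,2,0],"delta_rot":[0,-12,0],"claw":0.1},{"offset":[0,2,0],"delta_rot":[0,-15,0],"claw":0.1}]' 30
python3 -m pendant '[{"offset":[0,2,0],"delta_rot":[0,-3,0],"claw":0.1},{"offset":[0,2,0],"delta_rot":[0,-6,0],"claw":0.1},{"offset":[0,2,0],"delta_rot":[0,-9,0],"claw":0.1},{"offset":[0,2,0],"delta_rot":[0,-12,0],"claw":0.1},{"offset":[0,2,0],"delta_rot":[0,-15,0],"claw":0.1}]'
python3 -c "
from h import *
plan([.5483,.3705,.110],158,0,1);print(ctrl.get_state()['moment'])"
```

```text
clock: 15.83
ee_pos: [0.5485, 0.371, 0.2696]
ee_rot: [[-0.798, 0.002, -0.603], [0.603, 0.001, -0.798], [-0.001, -1.0, -0.003]]
wrist_force: [0.0, -0.7, 2.9]
grip_width: 0.291
clock: 16.25
ee_pos: [0.5485, 0.3708, 0.2678]
ee_rot: [[-0.928, 0.003, -0.373], [0.373, 0.001, -0.928], [-0.002, -1.0, -0.002]]
wrist_force: [-0.8, 0.1, -0.7]
grip_width: 0.288
G0 [548.9, 371.1, 108.8] F [-0.8, 0.1, -0.7] w 0.288 t 16.25
[0.1, -1.2, 0.4] [0.13, 0.1, -0.1]
[-0.20994909  0.17667636 -0.01231575]
```

Height is dropping with no resistance. I'll push straight down here.

```bash
python3 -m pendant '[{"offset":[0,1.5,0],"delta_rot":[0,0,0],"claw":0.1},{"offset":[0,3,0],"delta_rot":[0,0,0],"claw":0.1},{"offset":[0,3,0],"delta_rot":[0,0,0],"claw":0.1},{"offset":[0,3,0],"delta_rot":[0,0,0],"claw":0.1}]'
python3 -m pendant '[{"offset":[0,1.5,0],"delta_rot":[0,0,0],"claw":0.1},{"offset":[0,3,0],"delta_rot":[0,0,0],"claw":0.1},{"offset":[0,3,0],"delta_rot":[0,0,0],"claw":0.1},{"offset":[0,3,0],"delta_rot":[0,0,0],"claw":0.1}]'
python3 -c "
from h import *
plan([.5483,.3705,.110],158,0,1);print(ctrl.get_state()['moment'])"
```

```text
clock: 16.58
ee_pos: [0.5488, 0.3707, 0.266]
ee_rot: [[-0.927, 0.004, -0.375], [0.375, 0.001, -0.927], [-0.003, -1.0, -0.003]]
wrist_force: [0.3, -2.5, 7.7]
grip_width: 0.295
clock: 16.92
ee_pos: [0.549, 0.3704, 0.2651]
ee_rot: [[-0.927, 0.005, -0.376], [0.376, 0.002, -0.927], [-0.004, -1.0, -0.003]]
wrist_force: [-3.2, -4.0, 13.2]
grip_width: 0.288
G0 [549.8, 370.7, 106.1] F [-3.2, -4.0, 13.2] w 0.288 t 16.92
[0.7, -3.9, 0.2] [0.19, -0.08, -0.23]
[-1.41152524  1.66692263 -0.02165439]
```

```bash
python3 - <<'E'
from h import *
s=ctrl.read_camera("side"); crop(s,150,205,240,295,7,"s10.png")
E
```

```text
(no output)
```

View pics/s10.png

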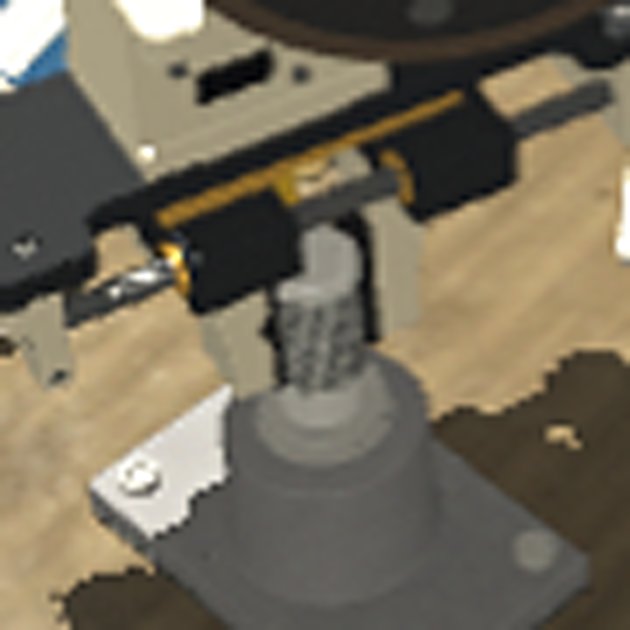

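The collar now sits much closer to the boss, so the tang appears to be in the slot. I'll release and press from above to seat it and measure the height.

```bash
python3 -m pendant '[{"offset":[0,-4,0],"delta_rot":[0,0,0],"claw":0.5},{"offset":[0,-4,0],"delta_rot":[0,0,0],"claw":0.6},{"offset":[0,-4,0],"delta_rot":[0,0,0],"claw":0.6},{"offset":[0,-4,0],"delta_rot":[0,0,0],"claw":0.6}]' 20
python3 -m pendant '[{"offset":[0,-15,0],"delta_rot":[0,0,0],"claw":0.6},{"offset":[0,-35,0],"delta_rot":[0,0,0],"claw":0.6},{"offset":[0,-47,0],"delta_rot":[0,0,0],"claw":0.4},{"offset":[0,-47,0],"delta_rot":[0,0,0],"claw":0},{"offset":[0,-47,0],"delta_rot":[0,0,0],"claw":0}]'
python3 -m pendant '[{"offset":[0,0,0],"delta_rot":[0,0,0],"claw":0},{"offset":[0,0,0],"delta_rot":[0,0,0],"claw":0},{"offset":[0,0,0],"delta_rot":[0,0,0],"claw":0},{"offset":[0,0,0],"delta_rot":[0,0,0],"claw":0}]'
python3 - <<'E'
from h import *
plan([.5483,.3705,.143],158,0,1)
w=ctrl.read_camera("wrist"); crop(w,190,100,320,220,6,"w11.png"); s=ctrl.read_camera("side"); crop(s,170,225,230,285,10,"s11.png")
np.save("w11.npy",w,allow_pickle=True);np.save("s11.npy",s,allow_pickle=True)
E
```

```text
clock: 17.3
ee_pos: [0.549, 0.3705, 0.2689]
ee_rot: [[-0.926, 0.005, -0.376], [0.376, 0.002, -0.926], [-0.004, -1.0, -0.003]]
wrist_force: [0.2, -0.1, 0.4]
grip_width: 0.535
clock: 17.72
ee_pos: [0.5488, 0.3706, 0.3164]
ee_rot: [[-0.926, 0.006, -0.377], [0.377, 0.003, -0.926], [-0.004, -1.0, -0.005]]
wrist_force: [-1.0, -0.4, -1.4]
grip_width: 0.43
clock: 18.05
ee_pos: [0.5487, 0.3705, 0.3157]
ee_rot: [[-0.926, 0.005, -0.377], [0.377, 0.002, -0.926], [-0.004, -1.0, -0.004]]
wrist_force: [0.8, -0.3, -0.8]
grip_width: 0.134
G0 [549.5, 370.8, 156.7] F [0.8, -0.3, -0.8] w 0.134 t 18.05
[0.4, 13.7, 0.2] [0.22, -0.13, -0.21]
```

View pics/s11.png

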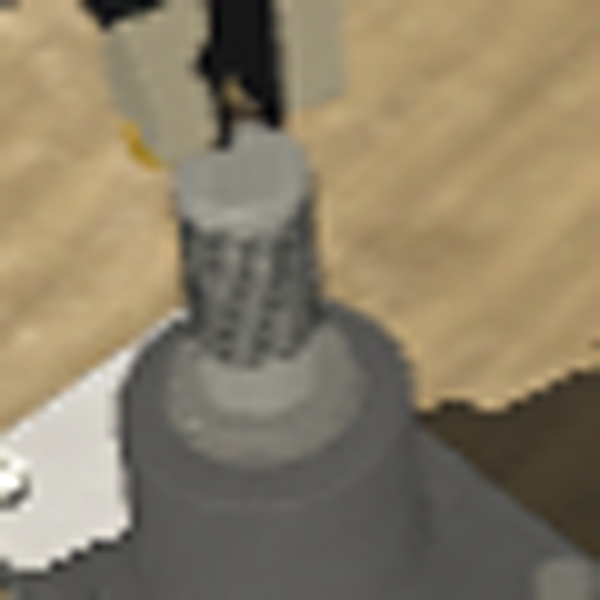

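The handle is about 4 mm lower than before. Pressing.

```bash
python3 -m pendant '[{"offset":[0,4,0],"delta_rot":[0,0,0],"claw":0},{"offset":[0,8,0],"delta_rot":[0,0,-0.2],"claw":0},{"offset":[0,9,0],"delta_rot":[0.2,0,-0.2],"claw":0},{"offset":[0,9,0],"delta_rot":[0.2,0,-0.2],"claw":0}]' 
python3 -m pendant '[{"offset":[0,1.5,0],"delta_rot":[0,0,0],"claw":0},{"offset":[0,3,0],"delta_rot":[0,0,0],"claw":0},{"offset":[0,3,0],"delta_rot":[0,0,0],"claw":0}]'
python3 -m pendant '[{"offset":[0,1.5,0],"delta_rot":[0,0,0],"claw":0},{"offset":[0,3,0],"delta_rot":[0,0,0],"claw":0},{"offset":[0,3,0],"delta_rot":[0,0,0],"claw":0}]'
```

```text
clock: 18.48
ee_pos: [0.5487, 0.3704, 0.3061]
ee_rot: [[-0.926, -0.0, -0.377], [0.377, -0.001, -0.926], [0.0, -1.0, 0.001]]
wrist_force: [-0.8, 0.5, 0.5]
grip_width: 0.004
clock: 18.73
ee_pos: [0.5486, 0.3703, 0.3027]
ee_rot: [[-0.926, -0.001, -0.377], [0.377, -0.001, -0.926], [0.0, -1.0, 0.001]]
wrist_force: [0.0, -0.6, 1.0]
grip_width: 0.0
clock: 18.98
ee_pos: [0.5487, 0.3704, 0.3022]
ee_rot: [[-0.927, 0.001, -0.376], [0.376, -0.0, -0.927], [-0.001, -1.0, -0.0]]
wrist_force: [-4.7, -1.9, 13.8]
grip_width: 0.0
```

```bash
python3 -m pendant '[{"offset":[0,2,0],"delta_rot":[0,0,0],"claw":0},{"offset":[0,4,0],"delta_rot":[0,0,0],"claw":0},{"offset":[0,5,0],"delta_rot":[0,0,0],"claw":0},{"offset":[0,5,0],"delta_rot":[0,0,0],"claw":0}]'
python3 -m pendant '[{"offset":[0,1,0],"delta_rot":[0,0,0],"claw":0},{"offset":[0,2,0],"delta_rot":[0,0,0],"claw":0}]'
```

```text
clock: 19.32
ee_pos: [0.5485, 0.3704, 0.3021]
ee_rot: [[-0.927, 0.004, -0.375], [0.375, 0.001, -0.927], [-0.003, -1.0, -0.002]]
wrist_force: [-11.7, -4.8, 28.4]
grip_width: 0.003
clock: 19.48
ee_pos: [0.5487, 0.3706, 0.3021]
ee_rot: [[-0.927, 0.006, -0.374], [0.374, 0.003, -0.927], [-0.005, -1.0, -0.005]]
wrist_force: [-3.7, -2.1, 23.7]
grip_width: -0.0
```

It stops hard at tip height 124 mm under 28 N, which is the home height. Retracting and checking.

```bash
python3 -m pendant '[{"offset":[0,-5,0],"delta_rot":[0,0,0],"claw":0},{"offset":[0,-20,0],"delta_rot":[0,0,0],"claw":0},{"offset":[0,-50,0],"delta_rot":[0,0,0],"claw":0},{"offset":[0,-90,0],"delta_rot":[0,0,0],"claw":0},{"offset":[0,-120,0],"delta_rot":[0,0,0],"claw":0}]'
python3 -m pendant '[{"offset":[0,0,0],"delta_rot":[0,0,0],"claw":0},{"offset":[0,0,0],"delta_rot":[0,0,0],"claw":0},{"offset":[0,0,0],"delta_rot":[0,0,0],"claw":0}]'
python3 - <<'E'
from h import *
s=ctrl.read_camera("side"); crop(s,140,205,240,285,7.5,"s12.png"); w=ctrl.read_camera("wrist"); cv2.imwrite("pics/w12.png",w["img"][:,:,::-1])
for z in (.06,.062,.067,.124):
  a=np.array([project(s,[.5483+(.018 if z<.1 else .013)*np.cos(q),.3705+(.018 if z<.1 else .013)*np.sin(q),z]) for q in np.linspace(0,6.28,60)])
  print(z,project(s,[.5483,.3705,z]),a.min(0),a.max(0),project(w,[.5483,.3705,z]))
np.save("w12.npy",w,allow_pickle=True);np.save("s12.npy",s,allow_pickle=True)
E
```

```text
clock: 19.9
ee_pos: [0.5482, 0.3702, 0.4242]
ee_rot: [[-0.927, 0.007, -0.374], [0.374, 0.003, -0.927], [-0.005, -1.0, -0.005]]
wrist_force: [0.3, 0.6, 1.1]
grip_width: 0.006
clock: 20.15
ee_pos: [0.548, 0.3701, 0.4236]
ee_rot: [[-0.927, 0.006, -0.374], [0.374, 0.003, -0.927], [-0.004, -1.0, -0.005]]
wrist_force: [-0.8, -0.4, -0.9]
grip_width: 0.001
0.06 [195.91668417 263.29152867] [186.89367482 256.64734041] [204.91570619 270.1393939 ] [252.86212735 173.02586948]
0.062 [195.84846406 262.61778161] [186.8124385  255.97440354] [204.86036885 269.46517456] [252.85898279 173.35302151]
0.067 [195.67712626 260.92490511] [186.60840564 254.28371347] [204.72138976 267.77095558] [252.85096408 174.18723807]
0.124 [193.64115097 240.72831871] [186.81423759 235.94150328] [200.45317422 245.62635788] [252.74020539 185.70556259]
```

View pics/s12.png

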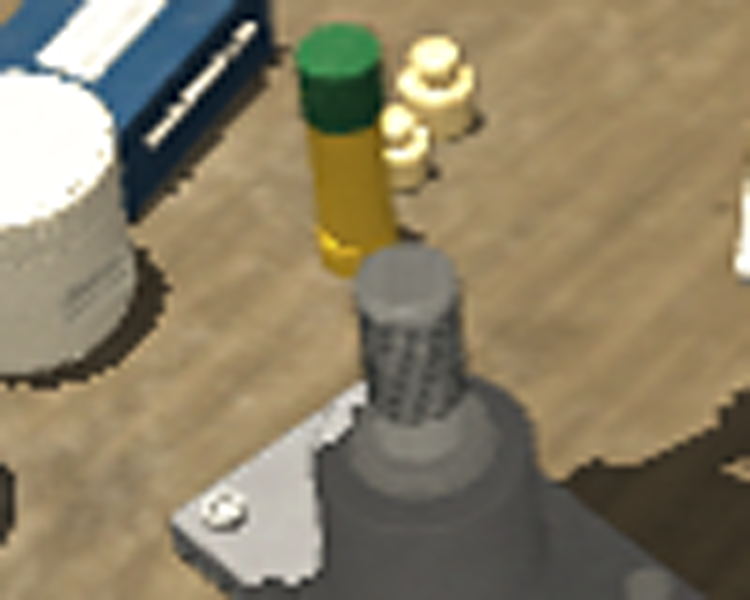

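View pics/w12.png

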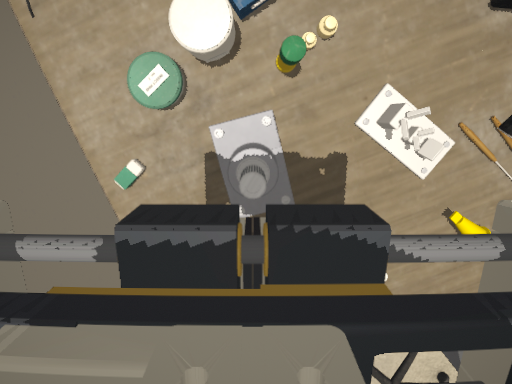

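The side view shows the collar just above the boss, with the bottom edge near row 271 and the handle top at about (194,243). The wrist view shows the post centred at column 253. I'll move the arm aside for an unshadowed check from the top and side.

```bash
python3 -m pendant '[{"offset":[-13,0,33],"delta_rot":[0,0,0],"claw":0},{"offset":[-26,0,66],"delta_rot":[0,0,0],"claw":0},{"offset":[-39,0,100],"delta_rot":[0,0,0],"claw":0},{"offset":[-54,0,135],"delta_rot":[0,0,0],"claw":0},{"offset":[-67,0,167],"delta_rot":[0,0,0],"claw":0}]'
python3 -m pendant '[{"offset":[0,0,20],"delta_rot":[0,0,0],"claw":0},{"offset":[0,0,40],"delta_rot":[0,0,0],"claw":0},{"offset":[0,0,40],"delta_rot":[0,0,0],"claw":0}]'
python3 - <<'E'
from h import *
s=ctrl.read_camera("side"); crop(s,160,220,240,290,9,"s13.png"); t=ctrl.read_camera("top"); crop(t,160,130,240,220,6.5,"t13.png")
np.save("s13.npy",s,allow_pickle=True);np.save("t13.npy",t,allow_pickle=True)
E
```

```text
clock: 20.67
ee_pos: [0.5471, 0.1883, 0.4208]
ee_rot: [[-0.927, 0.003, -0.374], [0.374, -0.0, -0.927], [-0.003, -1.0, -0.001]]
wrist_force: [0.5, -1.0, -0.1]
grip_width: 0.014
clock: 20.92
ee_pos: [0.5307, 0.1481, 0.4198]
ee_rot: [[-0.926, 0.0, -0.376], [0.376, -0.002, -0.926], [-0.001, -1.0, 0.001]]
wrist_force: [-0.0, -0.1, -0.1]
grip_width: 0.002
```

View pics/s13.png

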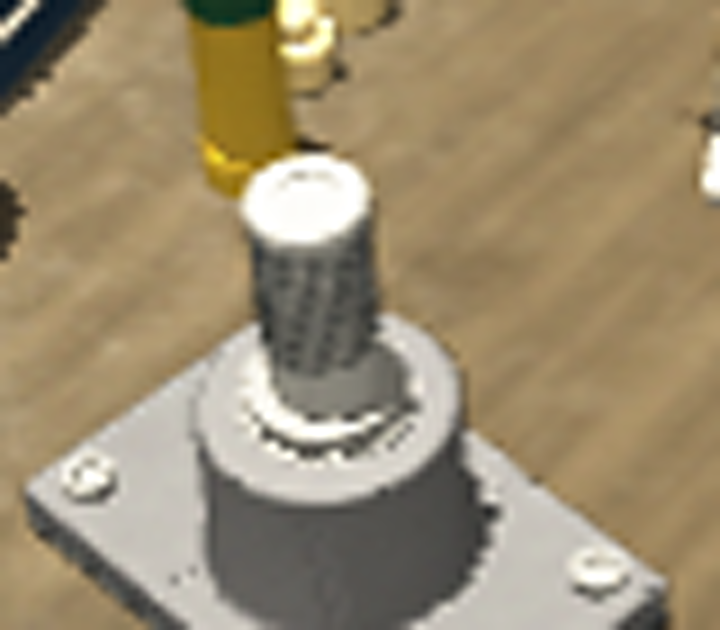

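View pics/t13.png

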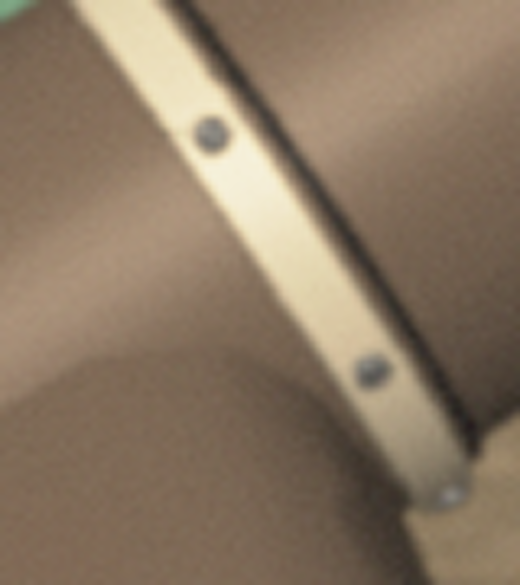

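The side view is clean: a thin gap under the collar, with the handle top at (193.7,241.7) against a predicted (193.6,240.7). The arm hides the post in the top view, so I'll swing further right for a second view.

```bash
python3 -m pendant '[{"offset":[-13,-12,33],"delta_rot":[0,0,0],"claw":0},{"offset":[-26,-24,66],"delta_rot":[0,0,0],"claw":0},{"offset":[-39,-36,100],"delta_rot":[0,0,0],"claw":0},{"offset":[-52,-48,133],"delta_rot":[0,0,0],"claw":0},{"offset":[-65,-60,166],"delta_rot":[0,0,0],"claw":0}]'
python3 -m pendant '[{"offset":[-13,0,33],"delta_rot":[0,0,0],"claw":0},{"offset":[-26,0,66],"delta_rot":[0,0,0],"claw":0},{"offset":[-26,0,66],"delta_rot":[0,0,0],"claw":0},{"offset":[-26,0,66],"delta_rot":[0,0,0],"claw":0}]'
python3 - <<'E'
from h import *
t=ctrl.read_camera("top"); crop(t,160,130,240,220,6.5,"t14.png")
np.save("t14.npy",t,allow_pickle=True)
print(project(t,[.5483,.3705,.06]),project(t,[.5483,.3705,.124]))
E
```

```text
clock: 21.43
ee_pos: [0.5301, -0.0283, 0.4802]
ee_rot: [[-0.928, 0.001, -0.374], [0.374, -0.001, -0.928], [-0.001, -1.0, 0.001]]
wrist_force: [0.7, -0.2, -0.1]
grip_width: 0.006
clock: 21.77
ee_pos: [0.53, -0.1003, 0.4793]
ee_rot: [[-0.927, -0.001, -0.376], [0.376, -0.001, -0.927], [0.0, -1.0, 0.002]]
wrist_force: [0.2, 0.2, -0.3]
grip_width: 0.002
[189.63944373 186.15825058] [184.8848939  180.42195381]
```

View pics/t14.png

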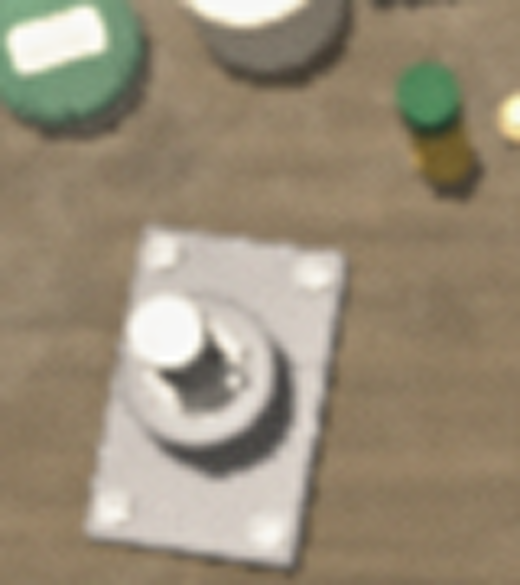

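```bash
python3 - <<'E'
from h import *
t=np.load("t14.npy",allow_pickle=True).item(); s=np.load("s13.npy",allow_pickle=True).item()
def blob(c,x0,y0,x1,y1,th):
    g=c["img"][y0:y1,x0:x1].min(2); n,l,st,ce=cv2.connectedComponentsWithStats((g>th).astype(np.uint8)); i=1+st[1:,4].argmax(); return ce[i]+[x0,y0],st[i]
a,st=blob(t,175,168,200,192,235); b,sb=blob(s,183,233,205,250,225); print(a,st,b,sb)
p,e=tri(t,a,s,b); print("post top",p,e)
S=lambda U:((U[0]+.5)/9-.5+160,(U[1]+.5)/9-.5+220)
T=lambda U:((U[0]+.5)/6.5-.5+160,(U[1]+.5)/6.5-.5+130)
print("boss",tri(t,T((198,368)),s,S((330,408))))
E
```

```text
[185.05479452 180.53424658] [ 6  8  9 10 73] [193.41860465 241.93023256] [ 4  5 13  9 86]
post top [0.54885786 0.37078644 0.12061621] 0.00011733451731024482
boss (array([0.54886356, 0.37019802, 0.05480401]), np.float64(0.00101975767521262))
```

The post top sits within 1 mm of the boss centre and about 66 mm above it, where home is 64 and unseated is 72. Handing in.

```bash
python3 -c "
from rig import ctrl
print(ctrl.get_state()['joint_vel']); print(ctrl.finish_job())"
```

```text
[ 2.88172419e-02 -7.37285053e-03 -3.40911111e-03  4.97830620e-04
  3.05056040e-05 -2.43263857e-03]
the job is handed in; nothing more can be done
None
```

I stood the post upright in the pedestal socket, fully home and released, and handed in at about 22 s of the 72 s allowed. No verdict was reported.

**What I did:**
- I lifted the post out of its rest and tipped it up. My first tilt ran into a wrist limit, so I turned the tool sideways and tipped it that way.
- I stood the post in the bore and regripped it from straight above. I turned it about 30° until the tang dropped into the slot, with the tang then about 15° from the pedestal's x axis.
- I let go and pressed it down with closed fingers to 28 N.

**Last checks:**
- **Height by touch:** the fingers met the post's top at 132 mm before the turn and 124 mm after pressing. That 7.7 mm drop matches full seating, which should be 8 mm.
- **Position by camera:** the top is within 1 mm of the boss axis, so the lean is under about 1°.
- **Bystanders:** the glue stick was standing undisturbed in the last views. The vial looked the same whenever it was in view, but I did not check it again at the end.

**Disagreements:** triangulated heights came out 3–5 mm low for both the post and the boss. The height between them was 66 mm, against 64 mm when home and 72 mm when not seated. I relied on that difference and on touch. An earlier camera estimate, before the turn, suggested the post might already be in the slot; pressing on it showed it was not.

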